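Wedge the tube blocks tight on the clamping deck

ROBOT

A 6-joint arm with a two-finger parallel gripper is mounted at the origin on a cart in front of the work surface, level with it; the furniture and walls round the work are solid. World frame = base frame: x ahead of the robot, y to its left, z up, the work surface at z = 0. Lengths are in m, angles in degrees, forces in N, time in s.
With the tool pointing down it reaches from about 0.35 to 0.875 m from the base axis. Payload 4.2 kg.
Tool frame: the origin (TCP) lies between the finger pads; the fingertips stand 14 mm ahead of it and the grasp point (between the pads) lies 5 mm behind it; z points along the fingers, y is the line along which they close (so a half turn about z gives the same grasp; the last joint's range is limited). The gripper opens to 87 mm and grips with 3 to 60 N. Pads are 19 mm wide; open, the fingers measure 117 mm over their backs; the gripper's body (75 mm by 190 mm) begins 51 mm behind the grasp point.
Start: joints at [-52.85, 22.042, 0.453, 0, -68.411, -14.817], TCP at [0.238, -0.578, 0.237] pointing down, gripper open.
Joint ranges: [-179.83, 179.83], [-69.29, 118.12], [-61.27, 80.66], [-181.25, 117.63], [-171.15, -9.14], [-177.46, 177.46]. Speed limits (degrees/s): [159.86, 159.86, 180, 180, 180, 180].

INTERFACE

Orientations are given as a 3x3 rotation matrix whose columns are the frame's x, y, z axes.
In Python, from station import * gives the robot as it stands. The module is installed in compiled form; this text tells all that it offers.
- The arm moves only by the tool play_rows, never from a script. Its argument "steps" is a list of rows, each an object of numbers: "ax", "ay", "az": the turn, a rotation vector about the tool's x, y, z in degrees; "dx", "dy", "dz": the shift along the tool's x, y, z in mm; "claw": the finger opening in mm, from 0 to 87. A call has 1 to 20 rows; each row shifts and turns the commanded pose from where the row before left it, along the tool's axes as they then stand; what a row does not reach is not made up. A row lasts 1/10 s, in which the tool goes at most 50 mm and 8.59 degrees, less where a joint would pass 70% of its speed; a pose out of reach is approached as far as the arm can. A call with a gripper value outside its range is refused whole. The fingers move at their own pace and stop on an object; the grip force is fixed at half the most. Time passes only in rows, so rows that do not move let the fingers close. It gives the time, the measured TCP pose, the force, the opening and the grip force at its end, in the units of the state.
- sense(): the state, without advancing time (a new reading comes with each control period).
- capture(name): name is "scene" or "top" or "wrist"; returns a dict with "frame" (420x560x3 uint8, blue, green, red), "range_z" (420x560 float32, m along the optical axis (not along the pixel's ray), 0 where there is no reading), "fx", "fy", "cx", "cy" (pixels), "xyz" and "rotation" of the camera in the world. Camera axes: x right, y down, z forward; pixel columns grow to the right and rows downward; lengths in m; the calibration is good to about 2 mm. A picture is of the moment at which its call begins.
- finish_job(): hands the job in; it is judged then, once.
The state is a dict: "time_s": time; "joints": joint angles; "joint_velocities": joint speeds; "effort": joint torques, N m; "tcp_pos": TCP position; "ee_rot": TCP orientation; "wrist_force": force on the tool from outside, world axes, zero at the start; "moment": the same for the moment, N m; "gripper_width": opening from 0.0 (shut) to 1.0 (fully open); "gripper_force": force on a finger pad.
Only numpy, scipy, OpenCV 4.12 (cv2) and the standard library are available. Lean on these libraries where they do the work, as an engineer would, in place of code of your own. Each camera call takes 0.05 s, during which the arm holds its last target. There are 200 camera calls.

TASK

Stand every aluminium tube block that is on the bench in a bay of the clamping deck, one to a bay, against its rubber pad with the lifting tab up. For each block take a wedge from the compartment tray, set it by hand loosely into the slot between block and sloping rail (thin end down, sloping face to the rail), then drive it fully home with taps of the tamper, never pressing it tight with the fingers, so that the block is locked. Leave spare wedges in the tray, stand the tamper back upright on its round rest, and do not disturb the bottles or the standing capped tube.

Things in the scene. Friction and masses are not known exactly. Their poses are not given: they have to be found in the camera images.
- deck: fixed aluminium clamping deck: plate 130 x 300 x 8 mm (x -61 to +69), three bays along y, 95 mm apart. Origin at the underside of the middle bay, z up; -x: front rail (x -59 to -47, 40 mm above the plate) with black pads; +x: back rail, 60 mm above the plate, face leaning back 1 in 5 (x = +36 at the plate, +48 at its top). Ridges 12 mm above the plate guide blocks sideways (58 mm apart)
- bay_0 (a point): point on the deck's plate, right end (deck y = -95 mm): where the underside centre of a block is when it stands in this bay just touching its rubber pad; axes as the deck. A block can stand up to 6 mm further to +x before it meets the foot of the rail
- slot_0 (a point): point on the plate 35 mm behind bay_0 (deck +x): where the underside centre of a wedge is, seen from above, when its upright face lies against the block in bay_0; axes as the deck
- pad_0 (a joint): how far the sprung rubber pad of bay_0 is pushed in (m, 0 free, at most 0.006); 46 mm wide, 6 to 36 mm above the plate, bevelled on top; spring: 4 N at 0, 8 N at 4 mm
- bay_1 (a point): point on the deck's plate, middle: where the underside centre of a block is when it stands in this bay just touching its rubber pad; axes as the deck. A block can stand up to 6 mm further to +x before it meets the foot of the rail
- slot_1 (a point): point on the plate 35 mm behind bay_1 (deck +x): where the underside centre of a wedge is, seen from above, when its upright face lies against the block in bay_1; axes as the deck
- pad_1 (a joint): how far the sprung rubber pad of bay_1 is pushed in (m, 0 free, at most 0.006); 46 mm wide, 6 to 36 mm above the plate, bevelled on top; spring: 4 N at 0, 8 N at 4 mm
- bay_2 (a point): point on the deck's plate, left end (deck y = +95 mm): where the underside centre of a block is when it stands in this bay just touching its rubber pad; axes as the deck. A block can stand up to 6 mm further to +x before it meets the foot of the rail
- slot_2 (a point): point on the plate 35 mm behind bay_2 (deck +x): where the underside centre of a wedge is, seen from above, when its upright face lies against the block in bay_2; axes as the deck
- pad_2 (a joint): how far the sprung rubber pad of bay_2 is pushed in (m, 0 free, at most 0.006); 46 mm wide, 6 to 36 mm above the plate, bevelled on top; spring: 4 N at 0, 8 N at 4 mm
- block_0: aluminium tube block 60 (x) x 50 (y) x 50 mm with six dark holes in its top and an upright steel lifting tab on top, 24 (x) x 12 (y) x 30 mm (z 49 to 79), gripped across its 12 mm. Origin at the underside centre, z up. About 0.3 kg. It may be absent
- block_1: aluminium tube block 60 (x) x 50 (y) x 50 mm with six dark holes in its top and an upright steel lifting tab on top, 24 (x) x 12 (y) x 30 mm (z 49 to 79), gripped across its 12 mm. Origin at the underside centre, z up. About 0.3 kg. It may be absent
- block_2: aluminium tube block 60 (x) x 50 (y) x 50 mm with six dark holes in its top and an upright steel lifting tab on top, 24 (x) x 12 (y) x 30 mm (z 49 to 79), gripped across its 12 mm. Origin at the underside centre, z up. About 0.3 kg. It may be absent
- wedge_0: wooden wedge, thin end down, 80 mm high, 44 mm wide along y; -x face upright at x = -5 mm, +x face slopes from x = +5 at the foot to +21 at the top. Origin at the foot, z up. By hand it goes down beside a block touching its pad until its foot is 20 mm above the plate (5 mm higher per mm the block stands off); driving takes 6 to 20 N in several taps; home, foot on plate, pad in 4 mm; it stays put
- wedge_1: wooden wedge, thin end down, 80 mm high, 44 mm wide along y; -x face upright at x = -5 mm, +x face slopes from x = +5 at the foot to +21 at the top. Origin at the foot, z up. By hand it goes down beside a block touching its pad until its foot is 20 mm above the plate (5 mm higher per mm the block stands off); driving takes 6 to 20 N in several taps; home, foot on plate, pad in 4 mm; it stays put
- wedge_2: wooden wedge, thin end down, 80 mm high, 44 mm wide along y; -x face upright at x = -5 mm, +x face slopes from x = +5 at the foot to +21 at the top. Origin at the foot, z up. By hand it goes down beside a block touching its pad until its foot is 20 mm above the plate (5 mm higher per mm the block stands off); driving takes 6 to 20 N in several taps; home, foot on plate, pad in 4 mm; it stays put
- wedge_3: wooden wedge, thin end down, 80 mm high, 44 mm wide along y; -x face upright at x = -5 mm, +x face slopes from x = +5 at the foot to +21 at the top. Origin at the foot, z up. By hand it goes down beside a block touching its pad until its foot is 20 mm above the plate (5 mm higher per mm the block stands off); driving takes 6 to 20 N in several taps; home, foot on plate, pad in 4 mm; it stays put
- tray: grey compartment tray, fixed, 126 (x) x 64 (y) x 45 mm high, floor 4 mm; four compartments in a row along x, 30 mm apart, each with one wedge sticking out 39 mm above the rim. Origin at the underside centre
- tamper: hand tamper standing upright: white plastic head, 44 mm diameter and 45 mm high, below; wooden handle, 24 mm diameter, from z = 45 to 120 mm. Origin at the centre of the head's underside, z along the handle. 0.3 kg
- rest: round black rubber disc, fixed, 90 mm diameter, paper-thin (flush with the bench, z = 0): the tamper's place. Origin at the underside centre
- dropper: small white dropper bottle, 36 x 74 mm high, bystander, origin at the underside centre
- brown_bottle: brown bottle with red cap, 58 x 100 mm high, bystander, origin at the underside centre
- capped_tube: screw-capped tube standing on end, 34 x 99 mm high, bystander, origin at the underside centre
Not all that is in view belongs to the job. Leave any blue look-alike of the tamper alone.

How it is judged:
By the outcome, as a careful person would: the job done as asked, in the order asked, and still so for the second after the job is handed in, with the robot touching nothing.
Of block_0, block_1, block_2 only 2 to 3 are there at a start; the rules pass over those that are not, and their reading is None.
At some moment in a run one of tamper may be knocked a few centimetres aside while the robot is not near it.
It also fails if it takes over 210 s, if anything falls off the work surface, if the arm or the gripper's body presses on something with over 40 N, if the wrist force passes 120 N, or if a joint passes its speed limit or range.

## Working session

There is one attempt and no reset: what is moved stays moved. The work goes in short steps, Python scripts to look and compute and a tool call to move; the robot and the scene stay as the last step left them, time stands still between calls to the robot, and variables do not carry over. Pictures are saved under pics/ and viewed, at most 14 in all, crops included, and the job is handed in when it is done.

Besides the shell and the picture viewer there is one more tool, called after "Call:" as name(argument=value, ...) on one line, values as JSON. play_rows: Moves the arm, as the interface text tells. Its arguments: {"type":"object","properties":{"steps":{"type":"array"}},"required":["steps"]}

```bash
mkdir -p pics
cat > h.py <<'E'
from station import *
import numpy as np, cv2
def cloud(c):
    z=c["range_z"]; v,u=np.mgrid[:z.shape[0],:z.shape[1]]
    p=np.stack([(u-c["cx"])/c["fx"]*z,(v-c["cy"])/c["fy"]*z,z],-1)
    P=p@np.array(c["rotation"]).T+np.array(c["xyz"]); P[z==0]=np.nan
    return P
def save(c,n,s=1.0): cv2.imwrite("pics/"+n+".png",cv2.resize(c["frame"],None,fx=s,fy=s))
def ray(c,u,v,h):
    d=np.array(c["rotation"])@np.array([(u-c["cx"])/c["fx"],(v-c["cy"])/c["fy"],1]); o=np.array(c["xyz"])
    return o+d*(h-o[2])/d[2]
E
python3 - <<'E'
from h import *
for n in("top","scene"):
    c=capture(n); save(c,n+"0",1.4); print(n,c["xyz"],np.round(c["rotation"],3).tolist(),c["fx"],c["cx"],c["cy"]); np.save(n+"_P.npy",cloud(c)); np.save(n+"_F.npy",c["frame"])
s=sense();print(s)
E
```

```text
top [ 0.40611835 -0.01391647  1.43439797] [[0.02, -0.992, 0.122], [-1.0, -0.019, 0.013], [-0.011, -0.122, -0.992]] 508.9150646523045 278.74686819512414 205.61315247496285
scene [0.10223538 0.89622064 0.81839743] [[-0.876, -0.275, 0.395], [-0.481, 0.533, -0.696], [-0.019, -0.8, -0.6]] 459.92801331239474 282.3129988087213 208.71256282091105
{'time_s': 0.1, 'joints': array([-5.28467260e+01,  2.20868316e+01,  3.86274103e-01, -2.36742253e-02,
       -6.84102010e+01, -1.48146348e+01]), 'joint_velocities': array([ 0.08066542, -0.07037364,  0.20433652, -0.01595427,  0.06695057,
       -0.09679303]), 'effort': array([-5.73234920e-04, -3.91689599e+01,  1.87934071e+01,  4.23185840e+00,
        1.34485558e-02, -8.01574879e-05]), 'tcp_pos': array([ 0.23734502, -0.57762627,  0.23555908]), 'ee_rot': array([[-9.25011474e-01, -3.79938194e-01, -8.61256251e-04],
       [-3.79939150e-01,  9.25009784e-01,  1.77274006e-03],
       [ 1.23138801e-04,  1.96702987e-03, -9.99998058e-01]]), 'wrist_force': array([ 0.54336836, -0.03491327,  0.11820725]), 'moment': array([ 0.00254109, -0.00860921, -0.02686868]), 'gripper_force': 0.0, 'gripper_width': 1.0010831406325966}
```

View pics/top0.png

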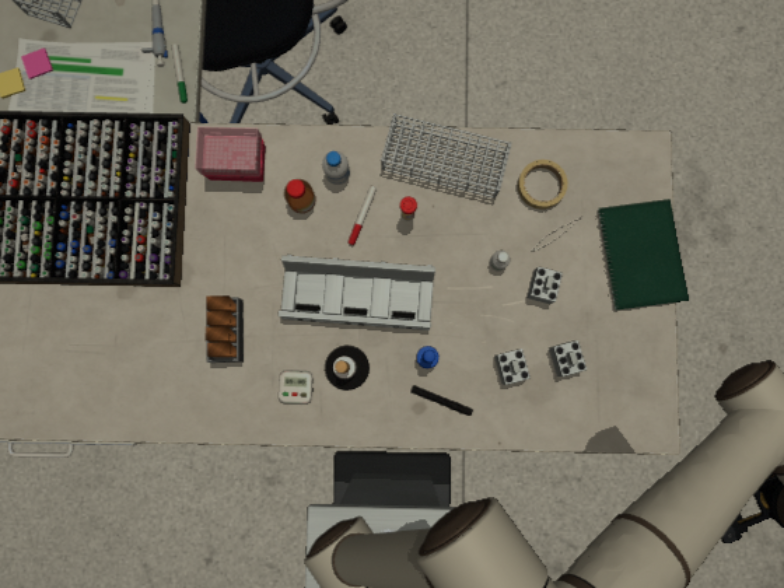

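View pics/scene0.png

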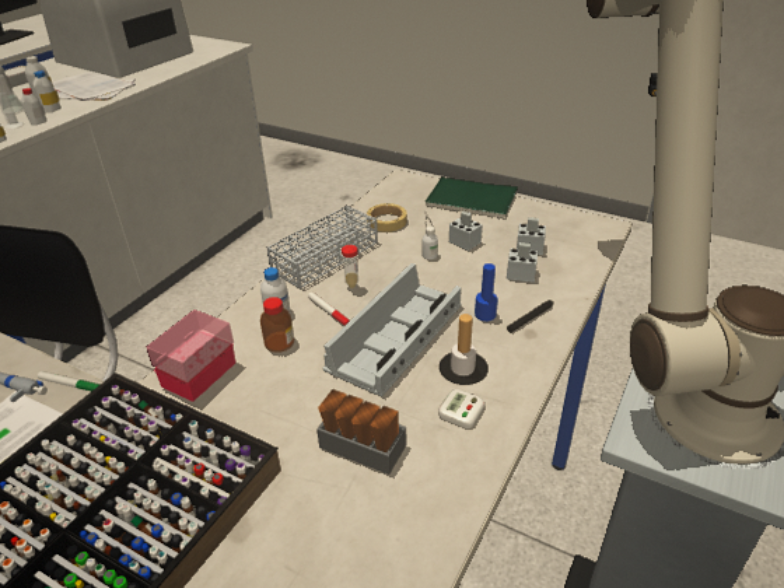

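The top view shows the deck in the middle (357,295), the tray at (225,328), the tamper on its rest (344,367), and three blocks at (545,286), (513,367) and (568,359). The blue look-alike is at (427,356).

Run:
```python
from h import *
P=np.load("top_P.npy"); F=np.load("top_F.npy")
def sel(u0,v0,u1,v1,z0,z1):
    m=np.zeros(P.shape[:2],bool); m[int(v0/1.4):int(v1/1.4),int(u0/1.4):int(u1/1.4)]=1
    return P[m&(P[...,2]>z0)&(P[...,2]<z1)]
def rep(n,q):
    r=cv2.minAreaRect((q[:,:2]*1000).astype(np.float32)); print(n,len(q),"c",np.round(r[0],1),"size",np.round(r[1],1),"ang",round(r[2],1),"mean",np.round(q.mean(0)*1000,1), "zmed",round(np.median(q[:,2])*1000,1))
b={"A":(522,258,568,312),"B":(490,340,534,394),"C":(545,334,592,384)}
for k,r in b.items():
    rep(k+"top",sel(*r,.040,.056)); rep(k+"tab",sel(*r,.070,.09))
rep("backrail",sel(265,245,450,340,.062,.075)); rep("frontrail",sel(265,280,450,340,.042,.055)); rep("deck all",sel(265,245,450,345,.005,.1))
rep("traywedge",sel(195,285,255,375,.075,.1)); rep("tray",sel(195,285,255,375,.02,.1))
rep("tamper top",sel(320,340,375,392,.105,.14)); rep("tamphead",sel(320,340,375,392,.03,.06))
g=cv2.cvtColor(F,cv2.COLOR_BGR2GRAY); m=np.zeros(g.shape,bool); m[245:285,225:268]=1
rep("rest",P[m&(g<45)&(np.abs(P[...,2])<.01)])
rep("bench",sel(450,200,480,300,-.02,.02))
q=sel(265,245,450,340,.062,.075); print(np.polyfit(q[:,1],q[:,0],1))
```

```text
Atop 354 c [ 591.2 -299.8] size [50.4 61.2] ang 75.7 mean [ 589.6 -298.5   49.1] zmed 49.3
Atab 43 c [ 591.4 -299.3] size [11.1 24.3] ang 73.5 mean [ 590.6 -299.3   77.8] zmed 78.0
Btop 364 c [ 429.1 -235.4] size [59.8 51. ] ang 15.7 mean [ 429.1 -234.4   49.1] zmed 49.2
Btab 44 c [ 429.1 -235. ] size [22.5 12.3] ang 11.5 mean [ 428.9 -235.    78.1] zmed 78.0
Ctop 359 c [ 447.2 -344.1] size [60.1 50.7] ang 16.6 mean [ 446.7 -342.3   49.2] zmed 49.5
Ctab 45 c [ 447.3 -343.7] size [23.7 11.4] ang 19.1 mean [ 447.5 -343.3   77.7] zmed 77.5
backrail 484 c [620.1  68.9] size [298.7  14.3] ang 86.7 mean [620.1  66.4  66.6] zmed 66.5
frontrail 585 c [523.1  74.3] size [299.1  28.9] ang 86.9 mean [517.6  71.7  46.9] zmed 46.7
deck all 4743 c [568.7  74.2] size [199.4 372.6] ang 1.1 mean [569.7  72.2  27.7] zmed 20.1
traywedge 666 c [495.  331.7] size [115.8  45.8] ang 4.1 mean [495.6 331.4  82.8] zmed 82.8
tray 1129 c [489.6 332.2] size [126.   65.1] ang 3.4 mean [490.5 325.4  67.6] zmed 79.9
tamper top 67 c [422.5  92.3] size [20.6 21.1] ang 1.0 mean [421.8  91.9 118.1] zmed 118.4
tamphead 124 c [422.1  91.7] size [40.6 41.2] ang 0.8 mean [420.7  89.1  44.3] zmed 44.1
rest 550 c [420.3  89.1] size [86.5 86. ] ang 27.0 mean [4.197e+02 8.690e+01 4.000e-01] zmed 0.5
bench 1505 c [ 667.6 -142.9] size [208.2  58.2] ang 0.5 mean [ 666.5 -142.8   -0.7] zmed -0.7
[0.05592455 0.61637472]
```

```bash
cat >> h.py <<'E'
def R2(t): t=np.radians(t); return np.array([[np.cos(t),-np.sin(t)],[np.sin(t),np.cos(t)]])
def go(x,y,z,yaw):
    "print rows sums to reach the TCP pose (mm, deg of tool y): turn first, then shift in turned frame"
    s=sense(); R=np.array(s["ee_rot"]); p=np.array(s["tcp_pos"])*1000
    a=np.radians(yaw); ty=np.array([np.cos(a),np.sin(a),0]); tz=np.array([0,0,-1.]); T=np.stack([np.cross(ty,tz),ty,tz],1)
    from scipy.spatial.transform import Rotation as Q
    rv=Q.from_matrix(R.T@T).as_rotvec(degrees=True); d=T.T@(np.array([x,y,z])-p)
    print("t",round(s["time_s"],2),"tcp",np.round(p,1),"F",np.round(s["wrist_force"],1),"w",round(s["gripper_width"]*87,1)," TURN",np.round(rv,1),"SHIFT",np.round(d,1))
E
python3 - <<'E'
from h import *
P=np.load("top_P.npy")
q=P.reshape(-1,3)*1000; q=q[~np.isnan(q).any(1)]
th=-3.2; c0=np.array([570,72.])
def loc(q,c,t): 
    r=q.copy(); r[:,:2]=(q[:,:2]-c)@R2(t); return r
d=loc(q,c0,th); d=d[(abs(d[:,0])<90)&(abs(d[:,1])<170)]
br=d[(d[:,2]>64.5)&(d[:,2]<72)&(d[:,0]>30)]; fr=d[(d[:,2]>44)&(d[:,2]<52)&(d[:,0]<-30)]
for n,s in("back",br),("front",fr):
    print(n,len(s),"x pct",np.percentile(s[:,0],[0,3,50,97,100]).round(1),"y",np.percentile(s[:,1],[0,.5,50,99.5,100]).round(1),"slope",np.polyfit(s[:,1],s[:,0],1).round(4),"z",np.median(s[:,2]).round(1))
pl=d[(d[:,2]>5)&(d[:,2]<11)]; print("plate y",np.percentile(pl[:,1],[.3,99.7]),"x",np.percentile(pl[:,0],[.5,99.5]))
rg=d[(d[:,2]>16)&(d[:,2]<24)&(abs(d[:,0])<30)]; print("ridge hist",np.histogram(rg[:,1],np.arange(-155,160,5)))
w=loc(q,np.array([489.6,332.]),3.7); w=w[(w[:,2]>78)&(w[:,2]<90)&(abs(w[:,0])<80)&(abs(w[:,1])<50)]
print(np.histogram(w[:,0],np.arange(-66,80,2)),np.percentile(w[:,1],[1,50,99]))
print(len(w),"slope z(x)")
E
```

```text
back 359 x pct [42.8 44.6 50.2 56.6 57.1] y [-149.6 -147.3    0.4  147.7  149. ] slope [-2.00000e-04  5.03413e+01] z 67.2
front 462 x pct [-61.3 -60.8 -54.3 -39.1 -34. ] y [-149.9 -148.5    3.6  147.2  149.2] slope [ 3.00000e-04 -5.32044e+01] z 47.2
plate y [-164.872073    162.29550029] x [-84.70031331  85.13280725]
ridge hist (array([ 0, 28, 32, 29, 28, 27,  5,  0,  0,  0,  1,  0,  0,  0,  0,  0,  0,
        4, 29, 36, 30, 34, 27, 33, 29,  4,  0,  0,  1,  0,  0,  0,  0,  0,
        0,  1,  9, 36, 33, 29, 26, 32, 30, 29,  3,  0,  0,  0,  1,  0,  0,
        0,  0,  0,  0,  7, 32, 31, 32, 33, 26,  0]), array([-155, -150, -145, -140, -135, -130, -125, -120, -115, -110, -105,
       -100,  -95,  -90,  -85,  -80,  -75,  -70,  -65,  -60,  -55,  -50,
        -45,  -40,  -35,  -30,  -25,  -20,  -15,  -10,   -5,    0,    5,
         10,   15,   20,   25,   30,   35,   40,   45,   50,   55,   60,
         65,   70,   75,   80,   85,   90,   95,  100,  105,  110,  115,
        120,  125,  130,  135,  140,  145,  150,  155]))
(array([ 0,  0,  0,  0,  0,  0,  4, 12, 12,  9, 15, 12, 11, 11, 13, 16,  9,
       12, 13,  2,  0,  3, 13, 13, 13, 10, 12, 14,  8, 12, 12, 14, 10, 10,
       11,  0,  9,  9, 15, 13, 13,  9, 15, 13,  9,  9, 12, 11,  9, 10,  0,
       12, 10, 11, 13, 14,  7, 15, 14, 10, 13, 10, 16,  9,  6,  0,  0,  0,
        0,  0,  0,  0]), array([-66, -64, -62, -60, -58, -56, -54, -52, -50, -48, -46, -44, -42,
       -40, -38, -36, -34, -32, -30, -28, -26, -24, -22, -20, -18, -16,
       -14, -12, -10,  -8,  -6,  -4,  -2,   0,   2,   4,   6,   8,  10,
        12,  14,  16,  18,  20,  22,  24,  26,  28,  30,  32,  34,  36,
        38,  40,  42,  44,  46,  48,  50,  52,  54,  56,  58,  60,  62,
        64,  66,  68,  70,  72,  74,  76,  78])) [-23.01614088  -0.52780432  21.4450948 ]
622 slope z(x)
```

```bash
python3 -c "
from h import *
go(447.2,-344,130,106.2)"
```

```text
t 0.1 tcp [ 237.3 -577.6  235.6] F [ 0.5 -0.   0.1] w 87.1  TURN [ 0.1 -0.   6.1] SHIFT [-266.7  165.8  105.6]
```

Call:
play_rows(steps=[{"az": 6.1, "claw": 40}, {"dx": -27, "dy": 16.5, "dz": 10.5}, {"dx": -27, "dy": 16.5, "dz": 10.5}, {"dx": -27, "dy": 16.5, "dz": 10.5}, {"dx": -27, "dy": 16.5, "dz": 10.5}, {"dx": -27, "dy": 16.5, "dz": 10.5}, {"dx": -27, "dy": 16.5, "dz": 10.5}, {"dx": -27, "dy": 16.5, "dz": 10.5}, {"dx": -27, "dy": 16.5, "dz": 10.5}, {"dx": -27, "dy": 16.5, "dz": 10.5}, {"dx": -24, "dy": 17, "dz": 11}, {"dx": 0}, {"dx": 0}, {"dx": 0}])

```text
invalid input at $.steps[0]: expected keys ax, ay, az, dx, dy, dz, claw
```

```bash
python3 -c "
from h import *
go(447.2,-344,68,106.2)
c=capture('wrist');save(c,'w1');P=cloud(c)*1000
m=(P[...,2]>70)&(P[...,2]<85)&(np.hypot(P[...,0]-447,P[...,1]+344)<40)
print(m.sum(),P[m].mean(0),cv2.minAreaRect(P[m][:,:2].astype(np.float32)), c['xyz'])
m=(P[...,2]>40)&(P[...,2]<56)&(np.hypot(P[...,0]-447,P[...,1]+344)<50)
print(m.sum(),P[m].mean(0),cv2.minAreaRect(P[m][:,:2].astype(np.float32)))
"
```

```text
t 0.1 tcp [ 237.3 -577.6  235.6] F [ 0.5 -0.   0.1] w 87.1  TURN [ 0.1 -0.   6.1] SHIFT [-266.7  165.8  167.6]
0 [nan nan nan] ((0.0, 0.0), (0.0, 0.0), 0.0) [ 0.17267704 -0.60560255  0.38357006]
8 [ 462.76445942 -316.72827288   49.19045775] ((462.901123046875, -317.0118713378906), (9.440947532653809, 2.0274674892425537), 16.18979263305664)<string>:6: RuntimeWarning: Mean of empty slice.
  ret = um.true_divide(
```

View pics/w1.png

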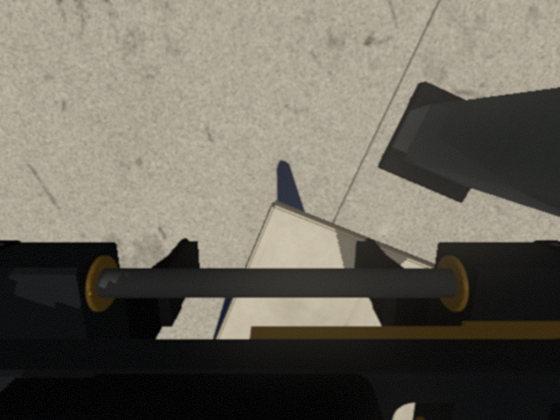

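The move was refused because every row needs all seven keys. The wrist view (pads at about (180,300) and (370,300)) shows only the bench corner, since the arm hasn't moved yet.

Call:
play_rows(steps=[{"ax": 0, "ay": 0, "az": 6.1, "dx": 0, "dy": 0, "dz": 0, "claw": 40}, {"ax": 0, "ay": 0, "az": 0, "dx": -27, "dy": 16.5, "dz": 10.5, "claw": 40}, {"ax": 0, "ay": 0, "az": 0, "dx": -27, "dy": 16.5, "dz": 10.5, "claw": 40}, {"ax": 0, "ay": 0, "az": 0, "dx": -27, "dy": 16.5, "dz": 10.5, "claw": 40}, {"ax": 0, "ay": 0, "az": 0, "dx": -27, "dy": 16.5, "dz": 10.5, "claw": 40}, {"ax": 0, "ay": 0, "az": 0, "dx": -27, "dy": 16.5, "dz": 10.5, "claw": 40}, {"ax": 0, "ay": 0, "az": 0, "dx": -27, "dy": 16.5, "dz": 10.5, "claw": 40}, {"ax": 0, "ay": 0, "az": 0, "dx": -27, "dy": 16.5, "dz": 10.5, "claw": 40}, {"ax": 0, "ay": 0, "az": 0, "dx": -27, "dy": 16.5, "dz": 10.5, "claw": 40}, {"ax": 0, "ay": 0, "az": 0, "dx": -27, "dy": 16.5, "dz": 10.5, "claw": 40}, {"ax": 0, "ay": 0, "az": 0, "dx": -24, "dy": 17, "dz": 11, "claw": 40}, {"ax": 0, "ay": 0, "az": 0, "dx": 0, "dy": 0, "dz": 0, "claw": 40}, {"ax": 0, "ay": 0, "az": 0, "dx": 0, "dy": 0, "dz": 0, "claw": 40}])

```text
time_s: 1.45
tcp_pos: [0.4477, -0.3441, 0.1307]
ee_rot: [[-0.96, -0.281, -0.001], [-0.281, 0.96, 0.0], [0.001, 0.001, -1.0]]
wrist_force: [-0.3, -0.1, 0.2]
gripper_width: 0.461
gripper_force: 0.0
```

```bash
python3 -c "
from h import *
go(447.2,-344,68,106.2)
c=capture('wrist');save(c,'w2');P=cloud(c)*1000
for lo,hi in((70,85),(40,56)):
  m=(P[...,2]>lo)&(P[...,2]<hi)&(np.hypot(P[...,0]-447,P[...,1]+344)<45)
  print(m.sum(),P[m].mean(0),cv2.minAreaRect(P[m][:,:2].astype(np.float32)))
"
```

```text
t 1.45 tcp [ 447.7 -344.1  130.7] F [-0.3 -0.1  0.2] w 40.1  TURN [ 0.  -0.1  0.1] SHIFT [ 0.4  0.3 62.7]
634 [ 446.62057702 -346.30427274   78.2124222 ] ((447.691162109375, -346.0400085449219), (23.868227005004883, 11.718544006347656), 16.53124237060547)
4209 [ 444.52186201 -346.78820281   49.77859715] ((447.75640869140625, -345.8354187011719), (59.95661544799805, 50.15176773071289), 16.429994583129883)
```

View pics/w2.png

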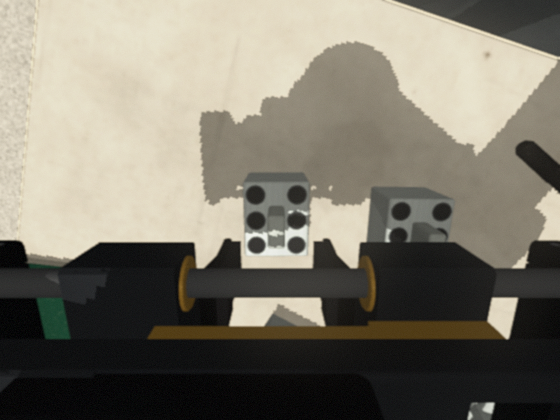

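The wrist view shows block C's top centred (277,215) between the pads (235 and 322), so I'll grasp it.

Call:
play_rows(steps=[{"ax": 0, "ay": 0, "az": 0, "dx": 0, "dy": 0, "dz": 21, "claw": 40}, {"ax": 0, "ay": 0, "az": 0, "dx": 0, "dy": -0.5, "dz": 21, "claw": 40}, {"ax": 0, "ay": 0, "az": 0, "dx": 0, "dy": 0, "dz": 20, "claw": 40}, {"ax": 0, "ay": 0, "az": 0, "dx": 0, "dy": 0, "dz": 0, "claw": 40}, {"ax": 0, "ay": 0, "az": 0, "dx": 0, "dy": 0, "dz": 0, "claw": 6}, {"ax": 0, "ay": 0, "az": 0, "dx": 0, "dy": 0, "dz": 0, "claw": 6}, {"ax": 0, "ay": 0, "az": 0, "dx": 0, "dy": 0, "dz": 0, "claw": 6}, {"ax": 0, "ay": 0, "az": 0, "dx": 0, "dy": 0, "dz": 0, "claw": 6}, {"ax": 0, "ay": 0, "az": 0, "dx": 0, "dy": 0, "dz": 0, "claw": 6}, {"ax": 0, "ay": 0, "az": 0, "dx": 0, "dy": 0, "dz": 0, "claw": 6}, {"ax": 0, "ay": 0, "az": 0, "dx": 0, "dy": 0, "dz": -10, "claw": 6}, {"ax": 0, "ay": 0, "az": 0, "dx": 0, "dy": 0, "dz": -30, "claw": 6}, {"ax": 0, "ay": 0, "az": 0, "dx": 0, "dy": 0, "dz": -40, "claw": 6}, {"ax": 0, "ay": 0, "az": 0, "dx": 0, "dy": 0, "dz": -40, "claw": 6}, {"ax": 0, "ay": 0, "az": 0, "dx": 0, "dy": 0, "dz": -30, "claw": 6}, {"ax": 0, "ay": 0, "az": 0, "dx": 0, "dy": 0, "dz": 0, "claw": 6}])

```text
time_s: 3.1
tcp_pos: [0.4498, -0.3462, 0.2241]
ee_rot: [[-0.96, -0.28, 0.009], [-0.28, 0.96, -0.005], [-0.007, -0.007, -1.0]]
wrist_force: [1.8, 1.0, -3.7]
gripper_width: 0.135
gripper_force: 30.0
```

```bash
python3 -c "
from h import *
print(sense()['gripper_force'])
go(575.3,166.8,150,86.8)"
```

```text
29.98381613055244
t 3.1 tcp [ 449.8 -346.2  224.1] F [ 1.8  1.  -3.7] w 11.7  TURN [-0.3  0.5 19.5] SHIFT [-96.6 519.2  74.1]
```

Call:
play_rows(steps=[{"ax": -0.1, "ay": 0, "az": 6.5, "dx": 0, "dy": 0, "dz": 0, "claw": 6}, {"ax": 0, "ay": 0, "az": 6.5, "dx": 0, "dy": 0, "dz": 0, "claw": 6}, {"ax": 0, "ay": 0, "az": 6.5, "dx": 0, "dy": 0, "dz": 0, "claw": 6}, {"ax": 0, "ay": 0, "az": 0, "dx": -8, "dy": 43, "dz": 0, "claw": 6}, {"ax": 0, "ay": 0, "az": 0, "dx": -8, "dy": 43, "dz": 0, "claw": 6}, {"ax": 0, "ay": 0, "az": 0, "dx": -8, "dy": 43, "dz": 0, "claw": 6}, {"ax": 0, "ay": 0, "az": 0, "dx": -8, "dy": 43, "dz": 0, "claw": 6}, {"ax": 0, "ay": 0, "az": 0, "dx": -8, "dy": 43, "dz": 0, "claw": 6}, {"ax": 0, "ay": 0, "az": 0, "dx": -8, "dy": 43, "dz": 0, "claw": 6}, {"ax": 0, "ay": 0, "az": 0, "dx": -8, "dy": 43, "dz": 0, "claw": 6}, {"ax": 0, "ay": 0, "az": 0, "dx": -8, "dy": 43, "dz": 0, "claw": 6}, {"ax": 0, "ay": 0, "az": 0, "dx": -8, "dy": 43, "dz": 0, "claw": 6}, {"ax": 0, "ay": 0, "az": 0, "dx": -8, "dy": 43, "dz": 0, "claw": 6}, {"ax": 0, "ay": 0, "az": 0, "dx": -8, "dy": 43, "dz": 20, "claw": 6}, {"ax": 0, "ay": 0, "az": 0, "dx": -9, "dy": 46, "dz": 30, "claw": 6}, {"ax": 0, "ay": 0, "az": 0, "dx": 0, "dy": 0, "dz": 24, "claw": 6}, {"ax": 0, "ay": 0, "az": 0, "dx": 0, "dy": 0, "dz": 0, "claw": 6}, {"ax": 0, "ay": 0, "az": 0, "dx": 0, "dy": 0, "dz": 0, "claw": 6}])

```text
time_s: 4.9
tcp_pos: [0.572, 0.1623, 0.1476]
ee_rot: [[-0.998, 0.057, -0.004], [0.057, 0.998, -0.0], [0.004, -0.001, -1.0]]
wrist_force: [1.2, 0.2, -3.2]
gripper_width: 0.131
gripper_force: 30.0
```

```bash
python3 -c "
from h import *
go(575.3,166.8,78,86.8)
c=capture('wrist');save(c,'w3');P=cloud(c)*1000
d=P.copy();d[...,:2]=(P[...,:2]-np.array([568,72]))@R2(-3.2)
d=d.reshape(-1,3);d=d[abs(d[:,0])<75]
f=d[(d[:,2]>45)&(d[:,2]<52)&(d[:,0]<-30)];b=d[(d[:,2]>65.5)&(d[:,2]<71)&(d[:,0]>30)]
for s in(f,b): print(len(s),np.percentile(s,[2,50,98],axis=0).round(1).tolist() if len(s) else '')
"
```

```text
t 4.9 tcp [572.  162.3 147.6] F [ 1.2  0.2 -3.2] w 11.4  TURN [-0.  -0.2 -0.1] SHIFT [-3.   4.6 69.6]
6263 [[-60.7, -120.0, 45.2], [-52.4, 19.9, 47.7], [-38.1, 237.6, 49.6]]
0
```

View pics/w3.png

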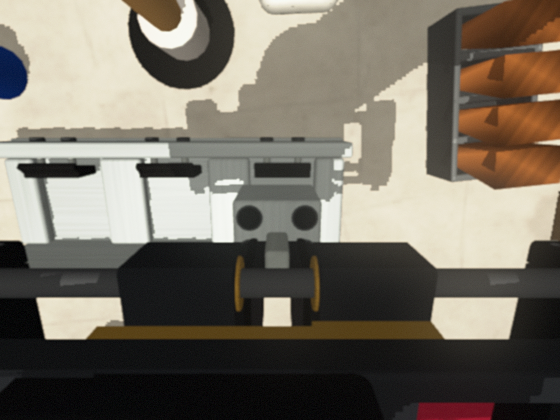

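Call:
play_rows(steps=[{"ax": 0, "ay": -0.2, "az": -0.1, "dx": -3, "dy": 4.6, "dz": 0, "claw": 6}, {"ax": 0, "ay": 0, "az": 0, "dx": 0, "dy": 0, "dz": 20, "claw": 6}, {"ax": 0, "ay": 0, "az": 0, "dx": 0, "dy": 0, "dz": 20, "claw": 6}, {"ax": 0, "ay": 0, "az": 0, "dx": 0, "dy": 0, "dz": 15, "claw": 6}, {"ax": 0, "ay": 0, "az": 0, "dx": 0, "dy": 0, "dz": 8, "claw": 6}, {"ax": 0, "ay": 0, "az": 0, "dx": 0, "dy": 0, "dz": 4, "claw": 6}, {"ax": 0, "ay": 0, "az": 0, "dx": 0, "dy": 0, "dz": 2, "claw": 6}, {"ax": 0, "ay": 0, "az": 0, "dx": 0, "dy": 0, "dz": 0, "claw": 6}, {"ax": 0, "ay": 0, "az": 0, "dx": 0, "dy": 0, "dz": 0, "claw": 6}])

```text
time_s: 5.85
tcp_pos: [0.577, 0.1679, 0.0808]
ee_rot: [[-0.998, 0.055, 0.005], [0.055, 0.998, 0.002], [-0.005, 0.003, -1.0]]
wrist_force: [0.7, -0.1, -3.2]
gripper_width: 0.139
gripper_force: 30.0
```

```bash
python3 -c "
from h import *
go(575.3,166.8,77,86.8)"
```

```text
t 5.85 tcp [577.  167.9  80.8] F [ 0.7 -0.1 -3.2] w 12.1  TURN [0.1 0.3 0. ] SHIFT [ 1.6 -1.2  3.8]
```

Call:
play_rows(steps=[{"ax": 0, "ay": 0.1, "az": 0, "dx": 0.8, "dy": -0.6, "dz": 1.5, "claw": 6}, {"ax": 0, "ay": 0, "az": 0, "dx": 0, "dy": 0, "dz": 1.5, "claw": 6}, {"ax": 0, "ay": 0, "az": 0, "dx": 0, "dy": 0, "dz": 0.8, "claw": 6}, {"ax": 0, "ay": 0, "az": 0, "dx": 0, "dy": 0, "dz": 0, "claw": 6}, {"ax": 0, "ay": 0, "az": 0, "dx": 0, "dy": 0, "dz": 0, "claw": 6}])

```text
time_s: 6.35
tcp_pos: [0.5758, 0.1673, 0.0778]
ee_rot: [[-0.999, 0.055, 0.002], [0.055, 0.999, 0.002], [-0.002, 0.002, -1.0]]
wrist_force: [-3.5, -0.5, 5.0]
gripper_width: 0.137
gripper_force: 30.0
```

```bash
python3 -c "
from h import *
go(575.3,166.8,77,86.8)
c=capture('top');P=cloud(c)*1000
d=P.copy();d[...,:2]=(P[...,:2]-np.array([568,72]))@R2(-3.2)
c=capture('scene');save(c,'s3')
"
```

```text
t 6.35 tcp [575.8 167.3  77.8] F [-3.5 -0.5  5. ] w 11.9  TURN [0.1 0.1 0.1] SHIFT [ 0.5 -0.5  0.8]
```

Call:
play_rows(steps=[{"ax": 0, "ay": 0, "az": 0, "dx": 0, "dy": 0, "dz": -0.6, "claw": 6}, {"ax": 0, "ay": 0, "az": 0, "dx": 0, "dy": 0, "dz": 0, "claw": 6}, {"ax": 0, "ay": 0, "az": 0, "dx": 0, "dy": 0, "dz": 0, "claw": 6}])

```text
time_s: 6.75
tcp_pos: [0.5758, 0.1673, 0.0778]
ee_rot: [[-0.998, 0.055, 0.002], [0.055, 0.998, 0.002], [-0.002, 0.002, -1.0]]
wrist_force: [-3.4, 0.4, 6.0]
gripper_width: 0.138
gripper_force: 30.0
```

Call:
play_rows(steps=[{"ax": 0, "ay": 0, "az": 0, "dx": 1, "dy": 0, "dz": 0, "claw": 6}, {"ax": 0, "ay": 0, "az": 0, "dx": 0, "dy": 0, "dz": 0, "claw": 6}, {"ax": 0, "ay": 0, "az": 0, "dx": 0, "dy": 0, "dz": 0, "claw": 6}])

```text
time_s: 7.05
tcp_pos: [0.5757, 0.1673, 0.0777]
ee_rot: [[-0.998, 0.055, 0.004], [0.055, 0.998, 0.002], [-0.004, 0.002, -1.0]]
wrist_force: [0.1, -0.5, 6.0]
gripper_width: 0.136
gripper_force: 30.0
```

Call:
play_rows(steps=[{"ax": 0, "ay": 0, "az": 0, "dx": 1, "dy": 0, "dz": 0, "claw": 6}, {"ax": 0, "ay": 0, "az": 0, "dx": 0, "dy": 0, "dz": 0, "claw": 6}, {"ax": 0, "ay": 0, "az": 0, "dx": 0, "dy": 0, "dz": 0, "claw": 6}])

```text
time_s: 7.35
tcp_pos: [0.5754, 0.1674, 0.0778]
ee_rot: [[-0.999, 0.054, 0.005], [0.054, 0.999, 0.002], [-0.005, 0.003, -1.0]]
wrist_force: [3.7, -2.7, 5.4]
gripper_width: 0.133
gripper_force: 30.0
```

Call:
play_rows(steps=[{"ax": 0, "ay": 0, "az": 0, "dx": 0, "dy": 0, "dz": -1.2, "claw": 6}, {"ax": 0, "ay": 0, "az": 0, "dx": 0, "dy": 0, "dz": 0, "claw": 6}, {"ax": 0, "ay": 0, "az": 0, "dx": 0, "dy": 0, "dz": 0, "claw": 6}, {"ax": 0, "ay": 0, "az": 0, "dx": 0, "dy": 0, "dz": 0, "claw": 6}])

```text
time_s: 7.75
tcp_pos: [0.574, 0.1676, 0.0778]
ee_rot: [[-0.998, 0.055, 0.002], [0.055, 0.998, 0.002], [-0.002, 0.002, -1.0]]
wrist_force: [2.7, 1.1, 0.8]
gripper_width: 0.139
gripper_force: 30.0
```

Call:
play_rows(steps=[{"ax": 0, "ay": 0, "az": 0, "dx": 1, "dy": 0, "dz": 0, "claw": 6}, {"ax": 0, "ay": 0, "az": 0, "dx": 0, "dy": 0, "dz": 0, "claw": 6}, {"ax": 0, "ay": 0, "az": 0, "dx": 0, "dy": 0, "dz": 0, "claw": 6}])

```text
time_s: 8.05
tcp_pos: [0.5732, 0.1676, 0.0779]
ee_rot: [[-0.998, 0.055, 0.003], [0.055, 0.998, 0.002], [-0.003, 0.003, -1.0]]
wrist_force: [4.9, 0.4, -1.9]
gripper_width: 0.135
gripper_force: 30.0
```

Call:
play_rows(steps=[{"ax": 0, "ay": 0, "az": 0, "dx": 1, "dy": 0, "dz": 0, "claw": 6}, {"ax": 0, "ay": 0, "az": 0, "dx": 0, "dy": 0, "dz": 0, "claw": 6}, {"ax": 0, "ay": 0, "az": 0, "dx": 0, "dy": 0, "dz": 0, "claw": 6}])

```text
time_s: 8.35
tcp_pos: [0.5724, 0.1676, 0.0779]
ee_rot: [[-0.998, 0.055, 0.003], [0.055, 0.998, 0.002], [-0.003, 0.003, -1.0]]
wrist_force: [4.6, 0.2, -2.0]
gripper_width: 0.135
gripper_force: 30.0
```

Call:
play_rows(steps=[{"ax": 0, "ay": 0, "az": 0, "dx": 0, "dy": 0, "dz": 0, "claw": 36}, {"ax": 0, "ay": 0, "az": 0, "dx": 0, "dy": 0, "dz": 0, "claw": 36}, {"ax": 0, "ay": 0, "az": 0, "dx": 0, "dy": 0, "dz": 0, "claw": 36}, {"ax": 0, "ay": 0, "az": 0, "dx": 0, "dy": 0, "dz": -15, "claw": 36}, {"ax": 0, "ay": 0, "az": 0, "dx": 0, "dy": 0, "dz": -30, "claw": 36}, {"ax": 0, "ay": 0, "az": 0, "dx": 0, "dy": 0, "dz": -40, "claw": 36}, {"ax": 0, "ay": 0, "az": 0, "dx": 0, "dy": 0, "dz": -20, "claw": 36}, {"ax": 0, "ay": 0, "az": 0, "dx": 0, "dy": 0, "dz": 0, "claw": 36}])

```text
time_s: 9.15
tcp_pos: [0.5725, 0.1677, 0.1865]
ee_rot: [[-0.998, 0.055, 0.007], [0.055, 0.998, 0.004], [-0.006, 0.005, -1.0]]
wrist_force: [-0.9, 0.3, 0.2]
gripper_width: 0.415
gripper_force: 0.0
```

```bash
python3 -c "
from h import *
go(591.3,-299.5,130,75.6)"
```

```text
t 9.15 tcp [572.5 167.7 186.5] F [-0.9  0.3  0.2] w 36.1  TURN [ 0.3  0.3 11.3] SHIFT [-134.4 -447.9   56.5]
```

Call:
play_rows(steps=[{"ax": 0.2, "ay": 0.2, "az": 5.6, "dx": 0, "dy": 0, "dz": 0, "claw": 36}, {"ax": 0, "ay": 0, "az": 5.7, "dx": 0, "dy": 0, "dz": 0, "claw": 36}, {"ax": 0, "ay": 0, "az": 0, "dx": -13, "dy": -43, "dz": 0, "claw": 36}, {"ax": 0, "ay": 0, "az": 0, "dx": -13, "dy": -43, "dz": 0, "claw": 36}, {"ax": 0, "ay": 0, "az": 0, "dx": -13, "dy": -43, "dz": 0, "claw": 36}, {"ax": 0, "ay": 0, "az": 0, "dx": -13, "dy": -43, "dz": 0, "claw": 36}, {"ax": 0, "ay": 0, "az": 0, "dx": -13, "dy": -43, "dz": 0, "claw": 36}, {"ax": 0, "ay": 0, "az": 0, "dx": -13, "dy": -43, "dz": 0, "claw": 36}, {"ax": 0, "ay": 0, "az": 0, "dx": -13, "dy": -43, "dz": 0, "claw": 36}, {"ax": 0, "ay": 0, "az": 0, "dx": -13, "dy": -43, "dz": 0, "claw": 36}, {"ax": 0, "ay": 0, "az": 0, "dx": -13, "dy": -43, "dz": 10, "claw": 36}, {"ax": 0, "ay": 0, "az": 0, "dx": -17.5, "dy": -61, "dz": 20, "claw": 36}, {"ax": 0, "ay": 0, "az": 0, "dx": 0, "dy": 0, "dz": 20, "claw": 36}, {"ax": 0, "ay": 0, "az": 0, "dx": 0, "dy": 0, "dz": 0, "claw": 36}, {"ax": 0, "ay": 0, "az": 0, "dx": 0, "dy": 0, "dz": 0, "claw": 36}])

```text
time_s: 10.65
tcp_pos: [0.5884, -0.2841, 0.1374]
ee_rot: [[-0.968, 0.25, -0.006], [0.25, 0.968, -0.001], [0.005, -0.002, -1.0]]
wrist_force: [-1.0, 0.8, 0.6]
gripper_width: 0.42
gripper_force: 0.0
```

```bash
python3 -c "
from h import *
go(591.3,-299.5,68.5,75.6)"
```

```text
t 10.65 tcp [ 588.4 -284.1  137.4] F [-1.   0.8  0.6] w 36.5  TURN [-0.1 -0.3 -0.1] SHIFT [ -6.7 -14.2  68.9]
```

Call:
play_rows(steps=[{"ax": 0, "ay": -0.2, "az": -0.1, "dx": -6.7, "dy": -14.2, "dz": 0, "claw": 36}, {"ax": 0, "ay": 0, "az": 0, "dx": 0, "dy": 0, "dz": 20, "claw": 36}, {"ax": 0, "ay": 0, "az": 0, "dx": 0, "dy": 0, "dz": 28, "claw": 36}, {"ax": 0, "ay": 0, "az": 0, "dx": 0, "dy": 0, "dz": 20, "claw": 36}, {"ax": 0, "ay": 0, "az": 0, "dx": 0, "dy": 0, "dz": 0, "claw": 36}, {"ax": 0, "ay": 0, "az": 0, "dx": 0, "dy": 0, "dz": 0, "claw": 36}])

```text
time_s: 11.25
tcp_pos: [0.5933, -0.3002, 0.0718]
ee_rot: [[-0.969, 0.247, 0.002], [0.247, 0.969, -0.003], [-0.003, -0.003, -1.0]]
wrist_force: [1.0, 0.9, -0.1]
gripper_width: 0.413
gripper_force: 0.0
```

Call:
play_rows(steps=[{"ax": 0, "ay": 0, "az": 0, "dx": 0, "dy": 0, "dz": 0, "claw": 6}, {"ax": 0, "ay": 0, "az": 0, "dx": 0, "dy": 0, "dz": 0, "claw": 6}, {"ax": 0, "ay": 0, "az": 0, "dx": 0, "dy": 0, "dz": 0, "claw": 6}, {"ax": 0, "ay": 0, "az": 0, "dx": 0, "dy": 0, "dz": 0, "claw": 6}, {"ax": 0, "ay": 0, "az": 0, "dx": 0, "dy": 0, "dz": 0, "claw": 6}, {"ax": 0, "ay": 0, "az": 0, "dx": 0, "dy": 0, "dz": -10, "claw": 6}, {"ax": 0, "ay": 0, "az": 0, "dx": 0, "dy": 0, "dz": -30, "claw": 6}, {"ax": 0, "ay": 0, "az": 0, "dx": 0, "dy": 0, "dz": -40, "claw": 6}, {"ax": 0, "ay": 0, "az": 0, "dx": 0, "dy": 0, "dz": -30, "claw": 6}, {"ax": 0, "ay": 0, "az": 0, "dx": 0, "dy": 0, "dz": 0, "claw": 6}, {"ax": 0, "ay": 0, "az": 0, "dx": 0, "dy": 0, "dz": 0, "claw": 6}])

```text
time_s: 12.35
tcp_pos: [0.5916, -0.2993, 0.1802]
ee_rot: [[-0.969, 0.249, 0.001], [0.249, 0.969, -0.001], [-0.001, -0.001, -1.0]]
wrist_force: [-0.5, -0.8, -4.4]
gripper_width: 0.136
gripper_force: 30.0
```

```bash
python3 -c "
from h import *
go(569,72,130,86.8)"
```

```text
t 12.35 tcp [ 591.6 -299.3  180.2] F [-0.5 -0.8 -4.4] w 11.8  TURN [ -0.1   0.  -11.2] SHIFT [ 43.3 369.5  50.2]
```

Call:
play_rows(steps=[{"ax": 0, "ay": 0, "az": -5.6, "dx": 0, "dy": 0, "dz": -10, "claw": 6}, {"ax": 0, "ay": 0, "az": -5.6, "dx": 0, "dy": 0, "dz": 0, "claw": 6}, {"ax": 0, "ay": 0, "az": 0, "dx": 4.3, "dy": 37, "dz": 0, "claw": 6}, {"ax": 0, "ay": 0, "az": 0, "dx": 4.3, "dy": 37, "dz": 0, "claw": 6}, {"ax": 0, "ay": 0, "az": 0, "dx": 4.3, "dy": 37, "dz": 0, "claw": 6}, {"ax": 0, "ay": 0, "az": 0, "dx": 4.3, "dy": 37, "dz": 0, "claw": 6}, {"ax": 0, "ay": 0, "az": 0, "dx": 4.3, "dy": 37, "dz": 0, "claw": 6}, {"ax": 0, "ay": 0, "az": 0, "dx": 4.3, "dy": 37, "dz": 0, "claw": 6}, {"ax": 0, "ay": 0, "az": 0, "dx": 4.3, "dy": 37, "dz": 0, "claw": 6}, {"ax": 0, "ay": 0, "az": 0, "dx": 4.3, "dy": 37, "dz": 0, "claw": 6}, {"ax": 0, "ay": 0, "az": 0, "dx": 4.3, "dy": 37, "dz": 0, "claw": 6}, {"ax": 0, "ay": 0, "az": 0, "dx": 4.3, "dy": 36.5, "dz": 0, "claw": 6}, {"ax": 0, "ay": 0, "az": 0, "dx": 0, "dy": 0, "dz": 20, "claw": 6}, {"ax": 0, "ay": 0, "az": 0, "dx": 0, "dy": 0, "dz": 30, "claw": 6}, {"ax": 0, "ay": 0, "az": 0, "dx": 0, "dy": 0, "dz": 0, "claw": 6}, {"ax": 0, "ay": 0, "az": 0, "dx": 0, "dy": 0, "dz": 0, "claw": 6}, {"ax": 0, "ay": 0, "az": 0, "dx": 0, "dy": 0, "dz": 0, "claw": 6}])

```text
time_s: 14.05
tcp_pos: [0.5703, 0.0711, 0.1404]
ee_rot: [[-0.998, 0.055, 0.002], [0.055, 0.998, -0.002], [-0.002, -0.002, -1.0]]
wrist_force: [0.4, -0.4, -4.0]
gripper_width: 0.133
gripper_force: 30.0
```

```bash
python3 -c "
from h import *
go(570.5,72,84,86.8)"
```

```text
t 14.05 tcp [570.3  71.1 140.4] F [ 0.4 -0.4 -4. ] w 11.5  TURN [-0.1  0.1  0. ] SHIFT [-0.1  0.9 56.4]
```

Call:
play_rows(steps=[{"ax": 0, "ay": 0, "az": 0, "dx": 0, "dy": 1, "dz": 20, "claw": 6}, {"ax": 0, "ay": 0, "az": 0, "dx": 0, "dy": 0, "dz": 20, "claw": 6}, {"ax": 0, "ay": 0, "az": 0, "dx": 0, "dy": 0, "dz": 12, "claw": 6}, {"ax": 0, "ay": 0, "az": 0, "dx": 0, "dy": 0, "dz": 5, "claw": 6}, {"ax": 0, "ay": 0, "az": 0, "dx": 0, "dy": 0, "dz": 2, "claw": 6}, {"ax": 0, "ay": 0, "az": 0, "dx": 0, "dy": 0, "dz": 0, "claw": 6}, {"ax": 0, "ay": 0, "az": 0, "dx": 0, "dy": 0, "dz": 0, "claw": 6}])

```text
time_s: 14.75
tcp_pos: [0.5704, 0.0724, 0.0815]
ee_rot: [[-0.998, 0.055, 0.003], [0.055, 0.998, -0.002], [-0.003, -0.002, -1.0]]
wrist_force: [-0.1, -0.0, -3.9]
gripper_width: 0.134
gripper_force: 30.0
```

Call:
play_rows(steps=[{"ax": 0, "ay": 0, "az": 0, "dx": 0, "dy": 0, "dz": 1.5, "claw": 6}, {"ax": 0, "ay": 0, "az": 0, "dx": 0, "dy": 0, "dz": 0, "claw": 6}, {"ax": 0, "ay": 0, "az": 0, "dx": 0, "dy": 0, "dz": 0, "claw": 6}])

```text
time_s: 15.05
tcp_pos: [0.5698, 0.0722, 0.0793]
ee_rot: [[-0.998, 0.055, 0.001], [0.055, 0.998, -0.002], [-0.001, -0.002, -1.0]]
wrist_force: [0.2, -0.1, -3.5]
gripper_width: 0.136
gripper_force: 30.0
```

Just about touching. Next: down 0.7, and -x until the pad is felt.

Call:
play_rows(steps=[{"ax": 0, "ay": 0, "az": 0, "dx": 0, "dy": 0, "dz": 0.8, "claw": 6}, {"ax": 0, "ay": 0, "az": 0, "dx": 1, "dy": 0, "dz": 0, "claw": 6}, {"ax": 0, "ay": 0, "az": 0, "dx": 0, "dy": 0, "dz": 0, "claw": 6}, {"ax": 0, "ay": 0, "az": 0, "dx": 0, "dy": 0, "dz": 0, "claw": 6}])

```text
time_s: 15.45
tcp_pos: [0.5696, 0.0722, 0.0791]
ee_rot: [[-0.998, 0.055, 0.003], [0.055, 0.998, -0.002], [-0.003, -0.002, -1.0]]
wrist_force: [0.1, -1.2, 2.3]
gripper_width: 0.135
gripper_force: 30.0
```

Call:
play_rows(steps=[{"ax": 0, "ay": 0, "az": 0, "dx": 1, "dy": 0, "dz": 0, "claw": 6}, {"ax": 0, "ay": 0, "az": 0, "dx": 0, "dy": 0, "dz": 0, "claw": 6}, {"ax": 0, "ay": 0, "az": 0, "dx": 0, "dy": 0, "dz": 0, "claw": 6}])

```text
time_s: 15.75
tcp_pos: [0.5691, 0.0725, 0.0791]
ee_rot: [[-0.998, 0.055, 0.004], [0.055, 0.999, -0.002], [-0.004, -0.002, -1.0]]
wrist_force: [3.5, -2.6, 4.0]
gripper_width: 0.136
gripper_force: 30.0
```

Call:
play_rows(steps=[{"ax": 0, "ay": 0, "az": 0, "dx": 0, "dy": 0, "dz": -1.2, "claw": 6}, {"ax": 0, "ay": 0, "az": 0, "dx": 1, "dy": 0, "dz": 0, "claw": 6}, {"ax": 0, "ay": 0, "az": 0, "dx": 0, "dy": 0, "dz": 0, "claw": 6}, {"ax": 0, "ay": 0, "az": 0, "dx": 0, "dy": 0, "dz": 0, "claw": 6}])

```text
time_s: 16.15
tcp_pos: [0.5678, 0.0726, 0.0792]
ee_rot: [[-0.998, 0.055, 0.003], [0.055, 0.998, -0.002], [-0.003, -0.002, -1.0]]
wrist_force: [5.0, -1.9, -2.4]
gripper_width: 0.137
gripper_force: 30.0
```

Call:
play_rows(steps=[{"ax": 0, "ay": 0, "az": 0, "dx": 0.5, "dy": 0, "dz": 0, "claw": 6}, {"ax": 0, "ay": 0, "az": 0, "dx": 0, "dy": 0, "dz": 0, "claw": 6}, {"ax": 0, "ay": 0, "az": 0, "dx": 0, "dy": 0, "dz": 0, "claw": 6}])

```text
time_s: 16.45
tcp_pos: [0.5675, 0.0727, 0.0793]
ee_rot: [[-0.998, 0.055, 0.004], [0.055, 0.998, -0.002], [-0.004, -0.002, -1.0]]
wrist_force: [6.6, -1.9, -3.2]
gripper_width: 0.138
gripper_force: 30.0
```

Call:
play_rows(steps=[{"ax": 0, "ay": 0, "az": 0, "dx": 0, "dy": 0, "dz": 0, "claw": 36}, {"ax": 0, "ay": 0, "az": 0, "dx": 0, "dy": 0, "dz": 0, "claw": 36}, {"ax": 0, "ay": 0, "az": 0, "dx": 0, "dy": 0, "dz": 0, "claw": 36}, {"ax": 0, "ay": 0, "az": 0, "dx": 0, "dy": 0, "dz": -15, "claw": 36}, {"ax": 0, "ay": 0, "az": 0, "dx": 0, "dy": 0, "dz": -30, "claw": 36}, {"ax": 0, "ay": 0, "az": 0, "dx": 0, "dy": 0, "dz": -40, "claw": 36}, {"ax": 0, "ay": 0, "az": 0, "dx": 0, "dy": 0, "dz": -20, "claw": 36}, {"ax": 0, "ay": 0, "az": 0, "dx": 0, "dy": 0, "dz": 0, "claw": 36}])

```text
time_s: 17.25
tcp_pos: [0.5675, 0.0733, 0.1881]
ee_rot: [[-0.998, 0.055, 0.007], [0.055, 0.999, -0.0], [-0.007, 0.0, -1.0]]
wrist_force: [0.3, 0.2, -0.1]
gripper_width: 0.41
gripper_force: 0.0
```

```bash
python3 -c "
from h import *
go(429.1,-235.2,68.5,105.7)"
```

```text
t 17.25 tcp [567.5  73.3 188.1] F [ 0.3  0.2 -0.1] w 35.7  TURN [ -0.1   0.4 -18.8] SHIFT [ 216.7 -259.5  119.6]
```

Call:
play_rows(steps=[{"ax": 0, "ay": 0.3, "az": -6.2, "dx": 0, "dy": 0, "dz": 0, "claw": 36}, {"ax": 0, "ay": 0, "az": -6.3, "dx": 0, "dy": 0, "dz": 0, "claw": 36}, {"ax": 0, "ay": 0, "az": -6.3, "dx": 0, "dy": 0, "dz": 0, "claw": 36}, {"ax": 0, "ay": 0, "az": 0, "dx": 24, "dy": -29, "dz": 0, "claw": 36}, {"ax": 0, "ay": 0, "az": 0, "dx": 24, "dy": -29, "dz": 0, "claw": 36}, {"ax": 0, "ay": 0, "az": 0, "dx": 24, "dy": -29, "dz": 0, "claw": 36}, {"ax": 0, "ay": 0, "az": 0, "dx": 24, "dy": -29, "dz": 0, "claw": 36}, {"ax": 0, "ay": 0, "az": 0, "dx": 24, "dy": -29, "dz": 0, "claw": 36}, {"ax": 0, "ay": 0, "az": 0, "dx": 24, "dy": -29, "dz": 0, "claw": 36}, {"ax": 0, "ay": 0, "az": 0, "dx": 24, "dy": -29, "dz": 0, "claw": 36}, {"ax": 0, "ay": 0, "az": 0, "dx": 24, "dy": -29, "dz": 0, "claw": 36}, {"ax": 0, "ay": 0, "az": 0, "dx": 24.7, "dy": -27.5, "dz": 10, "claw": 36}, {"ax": 0, "ay": 0, "az": 0, "dx": 0, "dy": 0, "dz": 30, "claw": 36}, {"ax": 0, "ay": 0, "az": 0, "dx": 0, "dy": 0, "dz": 30, "claw": 36}, {"ax": 0, "ay": 0, "az": 0, "dx": 0, "dy": 0, "dz": 0, "claw": 36}, {"ax": 0, "ay": 0, "az": 0, "dx": 0, "dy": 0, "dz": 0, "claw": 36}])

```text
time_s: 18.85
tcp_pos: [0.4266, -0.2357, 0.1154]
ee_rot: [[-0.963, -0.27, -0.007], [-0.27, 0.963, -0.002], [0.007, -0.0, -1.0]]
wrist_force: [0.5, 0.0, -0.6]
gripper_width: 0.415
gripper_force: 0.0
```

```bash
python3 -c "
from h import *
go(429.1,-235.2,68.5,105.7)"
```

```text
t 18.85 tcp [ 426.6 -235.7  115.4] F [ 0.5  0.  -0.6] w 36.1  TURN [-0.  -0.4 -0. ] SHIFT [-2.5 -0.2 46.9]
```

Call:
play_rows(steps=[{"ax": 0, "ay": -0.2, "az": 0, "dx": -1.5, "dy": 0, "dz": 20, "claw": 36}, {"ax": 0, "ay": 0, "az": 0, "dx": 0, "dy": 0, "dz": 20, "claw": 36}, {"ax": 0, "ay": 0, "az": 0, "dx": 0, "dy": 0, "dz": 7, "claw": 36}, {"ax": 0, "ay": 0, "az": 0, "dx": 0, "dy": 0, "dz": 0, "claw": 36}, {"ax": 0, "ay": 0, "az": 0, "dx": 0, "dy": 0, "dz": 0, "claw": 36}, {"ax": 0, "ay": 0, "az": 0, "dx": 0, "dy": 0, "dz": 0, "claw": 6}, {"ax": 0, "ay": 0, "az": 0, "dx": 0, "dy": 0, "dz": 0, "claw": 6}, {"ax": 0, "ay": 0, "az": 0, "dx": 0, "dy": 0, "dz": 0, "claw": 6}, {"ax": 0, "ay": 0, "az": 0, "dx": 0, "dy": 0, "dz": 0, "claw": 6}, {"ax": 0, "ay": 0, "az": 0, "dx": 0, "dy": 0, "dz": 0, "claw": 6}])

```text
time_s: 19.85
tcp_pos: [0.4287, -0.2357, 0.0691]
ee_rot: [[-0.963, -0.27, -0.0], [-0.27, 0.963, -0.002], [0.001, -0.002, -1.0]]
wrist_force: [0.9, -0.3, 0.8]
gripper_width: 0.132
gripper_force: 30.0
```

Call:
play_rows(steps=[{"ax": 0, "ay": 0, "az": 0, "dx": 0, "dy": 0, "dz": -10, "claw": 6}, {"ax": 0, "ay": 0, "az": 0, "dx": 0, "dy": 0, "dz": -30, "claw": 6}, {"ax": 0, "ay": 0, "az": 0, "dx": 0, "dy": 0, "dz": -40, "claw": 6}, {"ax": 0, "ay": 0, "az": 0, "dx": 0, "dy": 0, "dz": -40, "claw": 6}, {"ax": 0, "ay": 0, "az": 0, "dx": 0, "dy": 0, "dz": -15, "claw": 6}, {"ax": 0, "ay": 0, "az": 0, "dx": 0, "dy": 0, "dz": 0, "claw": 6}, {"ax": 0, "ay": 0, "az": 0, "dx": 0, "dy": 0, "dz": 0, "claw": 6}, {"ax": 0, "ay": 0, "az": 0, "dx": 0, "dy": 0, "dz": 0, "claw": 6}])

```text
time_s: 20.65
tcp_pos: [0.4271, -0.2348, 0.2019]
ee_rot: [[-0.963, -0.269, -0.005], [-0.269, 0.963, 0.0], [0.005, 0.002, -1.0]]
wrist_force: [-0.6, -0.1, -3.7]
gripper_width: 0.136
gripper_force: 30.0
```

```bash
python3 -c "
from h import *
go(565.2,-22.8,140,86.8)"
```

```text
t 20.65 tcp [ 427.1 -234.8  201.9] F [-0.6 -0.1 -3.7] w 11.9  TURN [ 0.  -0.3 18.8] SHIFT [-126.1  219.4   61.9]
```

Call:
play_rows(steps=[{"ax": 0, "ay": -0.2, "az": 6.2, "dx": 0, "dy": 0, "dz": 0, "claw": 6}, {"ax": 0, "ay": 0, "az": 6.3, "dx": 0, "dy": 0, "dz": 0, "claw": 6}, {"ax": 0, "ay": 0, "az": 6.3, "dx": 0, "dy": 0, "dz": 0, "claw": 6}, {"ax": 0, "ay": 0, "az": 0, "dx": -18, "dy": 31.4, "dz": 0, "claw": 6}, {"ax": 0, "ay": 0, "az": 0, "dx": -18, "dy": 31.4, "dz": 0, "claw": 6}, {"ax": 0, "ay": 0, "az": 0, "dx": -18, "dy": 31.4, "dz": 0, "claw": 6}, {"ax": 0, "ay": 0, "az": 0, "dx": -18, "dy": 31.4, "dz": 0, "claw": 6}, {"ax": 0, "ay": 0, "az": 0, "dx": -18, "dy": 31.4, "dz": 0, "claw": 6}, {"ax": 0, "ay": 0, "az": 0, "dx": -18, "dy": 31.4, "dz": 0, "claw": 6}, {"ax": 0, "ay": 0, "az": 0, "dx": -18, "dy": 31, "dz": 0, "claw": 6}, {"ax": 0, "ay": 0, "az": 0, "dx": 0, "dy": 0, "dz": 30, "claw": 6}, {"ax": 0, "ay": 0, "az": 0, "dx": 0, "dy": 0, "dz": 30, "claw": 6}, {"ax": 0, "ay": 0, "az": 0, "dx": 0, "dy": 0, "dz": 0, "claw": 6}, {"ax": 0, "ay": 0, "az": 0, "dx": 0, "dy": 0, "dz": 0, "claw": 6}, {"ax": 0, "ay": 0, "az": 0, "dx": 0, "dy": 0, "dz": 0, "claw": 6}])

```text
time_s: 22.15
tcp_pos: [0.5677, -0.0234, 0.1453]
ee_rot: [[-0.998, 0.055, 0.005], [0.055, 0.998, -0.001], [-0.005, -0.001, -1.0]]
wrist_force: [-0.3, 0.4, -3.6]
gripper_width: 0.136
gripper_force: 30.0
```

```bash
python3 -c "
from h import *
go(565.2,-22.8,80,86.8)"
```

```text
t 22.15 tcp [567.7 -23.4 145.3] F [-0.3  0.4 -3.6] w 11.8  TURN [-0.   0.3  0. ] SHIFT [ 2.6  0.5 65.3]
```

Call:
play_rows(steps=[{"ax": 0, "ay": 0.2, "az": 0, "dx": 1.8, "dy": 0.5, "dz": 0, "claw": 6}, {"ax": 0, "ay": 0, "az": 0, "dx": 0, "dy": 0, "dz": 25, "claw": 6}, {"ax": 0, "ay": 0, "az": 0, "dx": 0, "dy": 0, "dz": 22, "claw": 6}, {"ax": 0, "ay": 0, "az": 0, "dx": 0, "dy": 0, "dz": 12, "claw": 6}, {"ax": 0, "ay": 0, "az": 0, "dx": 0, "dy": 0, "dz": 5, "claw": 6}, {"ax": 0, "ay": 0, "az": 0, "dx": 0, "dy": 0, "dz": 0, "claw": 6}, {"ax": 0, "ay": 0, "az": 0, "dx": 0, "dy": 0, "dz": 0, "claw": 6}, {"ax": 0, "ay": 0, "az": 0, "dx": 0, "dy": 0, "dz": 0, "claw": 6}])

```text
time_s: 22.95
tcp_pos: [0.5657, -0.0225, 0.0812]
ee_rot: [[-0.998, 0.055, 0.001], [0.055, 0.998, -0.0], [-0.001, -0.0, -1.0]]
wrist_force: [-0.4, -0.2, -2.6]
gripper_width: 0.132
gripper_force: 30.0
```

Call:
play_rows(steps=[{"ax": 0, "ay": 0, "az": 0, "dx": 0, "dy": 0, "dz": 1.5, "claw": 6}, {"ax": 0, "ay": 0, "az": 0, "dx": 0, "dy": 0, "dz": 0, "claw": 6}, {"ax": 0, "ay": 0, "az": 0, "dx": 0, "dy": 0, "dz": 0, "claw": 6}])

```text
time_s: 23.25
tcp_pos: [0.5649, -0.0227, 0.0787]
ee_rot: [[-0.998, 0.055, -0.001], [0.055, 0.998, -0.0], [0.001, -0.0, -1.0]]
wrist_force: [0.0, -0.3, -4.5]
gripper_width: 0.139
gripper_force: 30.0
```

Call:
play_rows(steps=[{"ax": 0, "ay": 0, "az": 0, "dx": 0, "dy": 0, "dz": 0.8, "claw": 6}, {"ax": 0, "ay": 0, "az": 0, "dx": 1, "dy": 0, "dz": 0, "claw": 6}, {"ax": 0, "ay": 0, "az": 0, "dx": 0, "dy": 0, "dz": 0, "claw": 6}, {"ax": 0, "ay": 0, "az": 0, "dx": 0, "dy": 0, "dz": 0, "claw": 6}])

```text
time_s: 23.65
tcp_pos: [0.5638, -0.0226, 0.0777]
ee_rot: [[-0.998, 0.055, -0.001], [0.055, 0.998, -0.001], [0.001, -0.001, -1.0]]
wrist_force: [-0.6, 0.5, -3.5]
gripper_width: 0.138
gripper_force: 30.0
```

Call:
play_rows(steps=[{"ax": 0, "ay": 0, "az": 0, "dx": 1.2, "dy": 0, "dz": 0, "claw": 6}, {"ax": 0, "ay": 0, "az": 0, "dx": 0, "dy": 0, "dz": 0, "claw": 6}, {"ax": 0, "ay": 0, "az": 0, "dx": 0, "dy": 0, "dz": 0, "claw": 6}])

```text
time_s: 23.95
tcp_pos: [0.5626, -0.0226, 0.0778]
ee_rot: [[-0.998, 0.055, -0.001], [0.055, 0.998, -0.0], [0.001, -0.001, -1.0]]
wrist_force: [0.7, -0.8, -4.3]
gripper_width: 0.135
gripper_force: 30.0
```

Call:
play_rows(steps=[{"ax": 0, "ay": 0, "az": 0, "dx": 0, "dy": 0, "dz": 0.8, "claw": 6}, {"ax": 0, "ay": 0, "az": 0, "dx": 0, "dy": 0, "dz": 0, "claw": 6}, {"ax": 0, "ay": 0, "az": 0, "dx": 0, "dy": 0, "dz": 0, "claw": 6}])

```text
time_s: 24.25
tcp_pos: [0.5628, -0.0225, 0.0771]
ee_rot: [[-0.998, 0.055, -0.001], [0.055, 0.998, -0.0], [0.001, -0.001, -1.0]]
wrist_force: [-0.1, -0.1, -3.4]
gripper_width: 0.133
gripper_force: 30.0
```

Call:
play_rows(steps=[{"ax": 0, "ay": 0, "az": 0, "dx": 1, "dy": 0, "dz": 0, "claw": 6}, {"ax": 0, "ay": 0, "az": 0, "dx": 0, "dy": 0, "dz": 0, "claw": 6}, {"ax": 0, "ay": 0, "az": 0, "dx": 0, "dy": 0, "dz": 0, "claw": 6}])

```text
time_s: 24.55
tcp_pos: [0.5622, -0.0224, 0.0772]
ee_rot: [[-0.998, 0.055, 0.0], [0.055, 0.998, -0.0], [-0.0, -0.0, -1.0]]
wrist_force: [0.6, 0.1, -2.2]
gripper_width: 0.14
gripper_force: 30.0
```

Call:
play_rows(steps=[{"ax": 0, "ay": 0, "az": 0, "dx": 1, "dy": 0, "dz": 0, "claw": 6}, {"ax": 0, "ay": 0, "az": 0, "dx": 0, "dy": 0, "dz": 0, "claw": 6}, {"ax": 0, "ay": 0, "az": 0, "dx": 0, "dy": 0, "dz": 0, "claw": 6}])

```text
time_s: 24.85
tcp_pos: [0.5618, -0.0224, 0.0773]
ee_rot: [[-0.998, 0.055, 0.002], [0.055, 0.998, -0.0], [-0.002, -0.0, -1.0]]
wrist_force: [5.0, -0.9, -4.6]
gripper_width: 0.138
gripper_force: 30.0
```

Call:
play_rows(steps=[{"ax": 0, "ay": 0, "az": 0, "dx": 0.7, "dy": 0, "dz": 0.3, "claw": 6}, {"ax": 0, "ay": 0, "az": 0, "dx": 0, "dy": 0, "dz": 0, "claw": 6}, {"ax": 0, "ay": 0, "az": 0, "dx": 0, "dy": 0, "dz": 0, "claw": 6}])

```text
time_s: 25.15
tcp_pos: [0.5612, -0.0223, 0.0773]
ee_rot: [[-0.998, 0.055, 0.002], [0.055, 0.998, -0.0], [-0.002, -0.0, -1.0]]
wrist_force: [5.1, -1.4, -1.8]
gripper_width: 0.131
gripper_force: 30.0
```

Call:
play_rows(steps=[{"ax": 0, "ay": 0, "az": 0, "dx": 0, "dy": 0, "dz": 0, "claw": 36}, {"ax": 0, "ay": 0, "az": 0, "dx": 0, "dy": 0, "dz": 0, "claw": 36}, {"ax": 0, "ay": 0, "az": 0, "dx": 0, "dy": 0, "dz": 0, "claw": 36}, {"ax": 0, "ay": 0, "az": 0, "dx": 0, "dy": 0, "dz": -15, "claw": 36}, {"ax": 0, "ay": 0, "az": 0, "dx": 0, "dy": 0, "dz": -30, "claw": 36}, {"ax": 0, "ay": 0, "az": 0, "dx": 0, "dy": 0, "dz": -40, "claw": 66}, {"ax": 0, "ay": 0, "az": 0, "dx": 0, "dy": 0, "dz": 0, "claw": 66}])

```text
time_s: 25.85
tcp_pos: [0.5629, -0.0221, 0.1673]
ee_rot: [[-0.999, 0.054, 0.009], [0.054, 0.999, 0.0], [-0.009, 0.001, -1.0]]
wrist_force: [-0.3, 0.6, -0.2]
gripper_width: 0.515
gripper_force: 0.0
```

```bash
python3 -c "
from h import *
go(539,334.6,120,93.7)
c=capture('top');save(c,'t4')
P=cloud(c)*1000;d=P.copy();d[...,:2]=(P[...,:2]-np.array([568,72]))@R2(-3.2)
d=d.reshape(-1,3)
for y in(-95,0,95):
  s=d[(abs(d[:,1]-y)<33)&(abs(d[:,0])<38)&(d[:,2]>53)&(d[:,2]<62)];t=d[(abs(d[:,1]-y)<20)&(abs(d[:,0])<30)&(d[:,2]>78)&(d[:,2]<95)]
  print(y,len(s),[cv2.minAreaRect(k[:,:2].astype(np.float32)) if len(k) else 0 for k in(s,t)])
"
```

```text
t 25.85 tcp [562.9 -22.1 167.3] F [-0.3  0.6 -0.2] w 44.8  TURN [ 0.   0.5 -6.8] SHIFT [  0.8 357.5  47.3]
-95 90 [((-22.13874053955078, -94.4838638305664), (49.297019958496094, 15.535202026367188), 89.34659576416016), 0]
0 18 [((-27.97010040283203, -11.898677825927734), (8.288002014160156, 27.682580947875977), 18.252559661865234), 0]
95 0 [0, 0]
```

Call:
play_rows(steps=[{"ax": 0, "ay": 0.4, "az": -6.8, "dx": 0, "dy": 0, "dz": 0, "claw": 66}, {"ax": 0, "ay": 0, "az": 0, "dx": 0, "dy": 40, "dz": 0, "claw": 66}, {"ax": 0, "ay": 0, "az": 0, "dx": 0, "dy": 40, "dz": 0, "claw": 66}, {"ax": 0, "ay": 0, "az": 0, "dx": 0, "dy": 40, "dz": 0, "claw": 66}, {"ax": 0, "ay": 0, "az": 0, "dx": 0, "dy": 40, "dz": 0, "claw": 66}, {"ax": 0, "ay": 0, "az": 0, "dx": 0, "dy": 40, "dz": 0, "claw": 66}, {"ax": 0, "ay": 0, "az": 0, "dx": 0, "dy": 40, "dz": 0, "claw": 66}, {"ax": 0, "ay": 0, "az": 0, "dx": 0, "dy": 40, "dz": 0, "claw": 66}, {"ax": 0, "ay": 0, "az": 0, "dx": 0, "dy": 40, "dz": 0, "claw": 66}, {"ax": 0, "ay": 0, "az": 0, "dx": 0.8, "dy": 37.5, "dz": 17, "claw": 66}, {"ax": 0, "ay": 0, "az": 0, "dx": 0, "dy": 0, "dz": 15, "claw": 66}, {"ax": 0, "ay": 0, "az": 0, "dx": 0, "dy": 0, "dz": 0, "claw": 66}, {"ax": 0, "ay": 0, "az": 0, "dx": 0, "dy": 0, "dz": 0, "claw": 66}, {"ax": 0, "ay": 0, "az": 0, "dx": 0, "dy": 0, "dz": 0, "claw": 66}])

```text
time_s: 27.3
tcp_pos: [0.5366, 0.3337, 0.1303]
ee_rot: [[-0.998, -0.063, -0.008], [-0.063, 0.998, -0.0], [0.008, 0.0, -1.0]]
wrist_force: [-0.5, -0.3, -0.4]
gripper_width: 0.758
gripper_force: 0.0
```

```bash
cat > deck.py <<'E'
from h import *
D=np.array([568,72.])
def deck(P):
    d=P*1000; d[...,:2]=(d[...,:2]-D)@R2(-3.2); return d.reshape(-1,3)
def blocks():
    d=deck(cloud(capture("top")))
    for y in(-95,0,95):
        o=[]
        for x0,z0,z1 in((38,53,62),(38,79,91)):
            k=d[(abs(d[:,1]-y)<33)&(abs(d[:,0])<x0)&(d[:,2]>z0)&(d[:,2]<z1)]
            if len(k)>5:
                r=cv2.minAreaRect(k[:,:2].astype(np.float32)); o.append((len(k),np.round(r[0],1).tolist(),np.round(r[1],1).tolist(),round(r[2],1)))
        print(y,o)
E
python3 -c "
from deck import *
go(539,334.6,66,93.7)
blocks()
c=capture('wrist');save(c,'w5')"
```

```text
t 27.3 tcp [536.6 333.7 130.3] F [-0.5 -0.3 -0.4] w 66.0  TURN [ 0.  -0.4 -0.1] SHIFT [-2.4  0.7 64.3]
-95 [(323, [0.1, -94.4], [49.8, 59.7], 89.7), (36, [0.2, -93.3], [21.6, 10.7], 4.0)]
0 [(307, [0.1, 0.5], [59.8, 49.9], 0.4), (38, [0.4, 0.5], [24.4, 11.1], 4.8)]
95 [(316, [0.0, 95.7], [59.4, 51.0], 0.9), (39, [-0.3, 95.8], [11.4, 22.2], 88.0)]
```

View pics/w5.png

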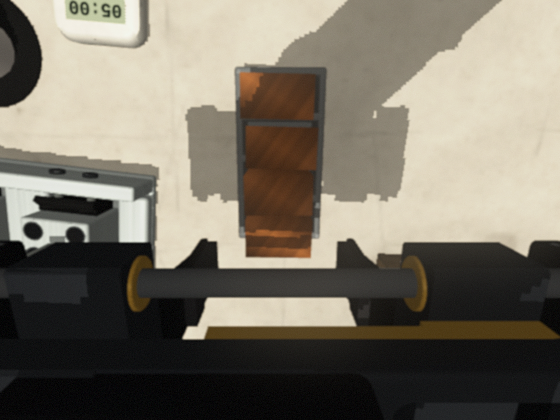

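The wrist view shows the tray (235–325, 70–240) centred between the pads, with the +x wedge under the gripper.

Call:
play_rows(steps=[{"ax": 0, "ay": -0.2, "az": 0, "dx": -1.5, "dy": 0.5, "dz": 25, "claw": 66}, {"ax": 0, "ay": 0, "az": 0, "dx": 0, "dy": 0, "dz": 25, "claw": 66}, {"ax": 0, "ay": 0, "az": 0, "dx": 0, "dy": 0, "dz": 12, "claw": 66}, {"ax": 0, "ay": 0, "az": 0, "dx": 0, "dy": 0, "dz": 0, "claw": 66}, {"ax": 0, "ay": 0, "az": 0, "dx": 0, "dy": 0, "dz": 0, "claw": 36}, {"ax": 0, "ay": 0, "az": 0, "dx": 0, "dy": 0, "dz": 0, "claw": 36}, {"ax": 0, "ay": 0, "az": 0, "dx": 0, "dy": 0, "dz": 0, "claw": 36}, {"ax": 0, "ay": 0, "az": 0, "dx": 0, "dy": 0, "dz": 0, "claw": 36}, {"ax": 0, "ay": 0, "az": 0, "dx": 0, "dy": 0, "dz": 0, "claw": 36}, {"ax": 0, "ay": 0, "az": 0, "dx": 0, "dy": 0, "dz": 0, "claw": 36}])

```text
time_s: 28.4
tcp_pos: [0.5379, 0.3353, 0.0686]
ee_rot: [[-0.998, -0.064, -0.003], [-0.064, 0.998, 0.001], [0.003, 0.001, -1.0]]
wrist_force: [0.9, -0.2, 3.7]
gripper_width: 0.499
gripper_force: 30.0
```

Call:
play_rows(steps=[{"ax": 0, "ay": 0, "az": 0, "dx": 0, "dy": 0, "dz": -10, "claw": 36}, {"ax": 0, "ay": 0, "az": 0, "dx": 0, "dy": 0, "dz": -25, "claw": 36}, {"ax": 0, "ay": 0, "az": 0, "dx": 0, "dy": 0, "dz": -35, "claw": 36}, {"ax": 0, "ay": 0, "az": 0, "dx": 0, "dy": 0, "dz": -35, "claw": 36}, {"ax": 0, "ay": 0, "az": 0, "dx": 0, "dy": 0, "dz": -20, "claw": 36}, {"ax": 0, "ay": 0, "az": 0, "dx": 0, "dy": 0, "dz": 0, "claw": 36}, {"ax": 0, "ay": 0, "az": 0, "dx": 0, "dy": 0, "dz": 0, "claw": 36}, {"ax": 0, "ay": 0, "az": 0, "dx": 0, "dy": 0, "dz": 0, "claw": 36}])

```text
time_s: 29.2
tcp_pos: [0.5371, 0.3343, 0.1908]
ee_rot: [[-0.998, -0.063, -0.007], [-0.063, 0.998, -0.002], [0.008, -0.002, -1.0]]
wrist_force: [0.6, 0.4, -1.1]
gripper_width: 0.501
gripper_force: 30.0
```

```bash
cat >> deck.py <<'E'
def god(x,y,z,yaw=86.8):
    p=D+R2(-3.2)@np.array([x,y]); go(p[0],p[1],z,yaw)
E
python3 -c "
from deck import *
god(42.6,95.5,175)"
```

```text
t 29.2 tcp [537.1 334.3 190.8] F [ 0.6  0.4 -1.1] w 43.5  TURN [-0.1 -0.4  6.8] SHIFT [ -88.1 -164.6   15.8]
```

Call:
play_rows(steps=[{"ax": 0, "ay": -0.3, "az": 6.8, "dx": 0, "dy": 0, "dz": 0, "claw": 36}, {"ax": 0, "ay": 0, "az": 0, "dx": -17.6, "dy": -33, "dz": 0, "claw": 36}, {"ax": 0, "ay": 0, "az": 0, "dx": -17.6, "dy": -33, "dz": 0, "claw": 36}, {"ax": 0, "ay": 0, "az": 0, "dx": -17.6, "dy": -33, "dz": 0, "claw": 36}, {"ax": 0, "ay": 0, "az": 0, "dx": -17.6, "dy": -33, "dz": 0, "claw": 36}, {"ax": 0, "ay": 0, "az": 0, "dx": -17.6, "dy": -32.6, "dz": 0, "claw": 36}, {"ax": 0, "ay": 0, "az": 0, "dx": 0, "dy": 0, "dz": 15, "claw": 36}, {"ax": 0, "ay": 0, "az": 0, "dx": 0, "dy": 0, "dz": 15, "claw": 36}, {"ax": 0, "ay": 0, "az": 0, "dx": 0, "dy": 0, "dz": 0, "claw": 36}, {"ax": 0, "ay": 0, "az": 0, "dx": 0, "dy": 0, "dz": 0, "claw": 36}, {"ax": 0, "ay": 0, "az": 0, "dx": 0, "dy": 0, "dz": 0, "claw": 36}])

```text
time_s: 30.3
tcp_pos: [0.617, 0.1661, 0.1631]
ee_rot: [[-0.999, 0.054, 0.001], [0.054, 0.999, -0.0], [-0.001, -0.0, -1.0]]
wrist_force: [-0.2, 0.6, -1.0]
gripper_width: 0.507
gripper_force: 30.0
```

```bash
python3 -c "
from deck import *
god(42.6,95.5,103)
c=capture('scene');save(c,'s6')
x=cv2.imread('pics/s6.png');cv2.imwrite('pics/s6c.png',cv2.resize(x[150:330,200:380],None,fx=3,fy=3))"
```

```text
t 30.3 tcp [617.  166.1 163.1] F [-0.2  0.6 -1. ] w 44.1  TURN [-0.   0.1  0.1] SHIFT [ 1.1 -1.2 60.1]
```

View pics/s6c.png

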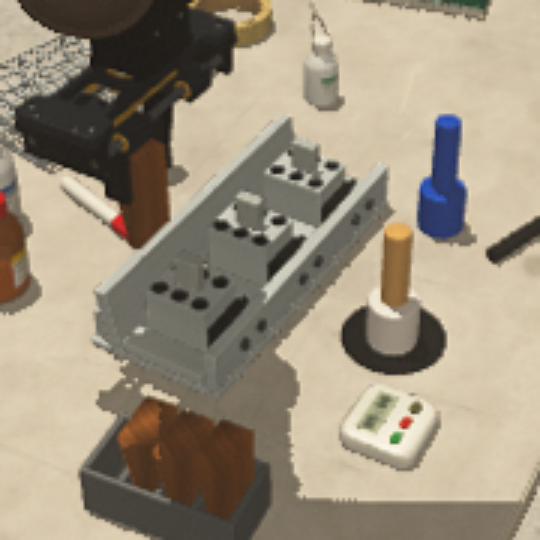

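The scene crop shows the three blocks seated in their bays. The wedge hangs over the +y bay with its thin end down, and the tamper is still on its rest at (395,290).

Call:
play_rows(steps=[{"ax": 0, "ay": 0, "az": 0, "dx": 0.8, "dy": -1, "dz": 20, "claw": 36}, {"ax": 0, "ay": 0, "az": 0, "dx": 0, "dy": 0, "dz": 15, "claw": 36}, {"ax": 0, "ay": 0, "az": 0, "dx": 0, "dy": 0, "dz": 12, "claw": 36}, {"ax": 0, "ay": 0, "az": 0, "dx": 0, "dy": 0, "dz": 8, "claw": 36}, {"ax": 0, "ay": 0, "az": 0, "dx": 0, "dy": 0, "dz": 5, "claw": 36}, {"ax": 0, "ay": 0, "az": 0, "dx": 0, "dy": 0, "dz": 0, "claw": 36}, {"ax": 0, "ay": 0, "az": 0, "dx": 0, "dy": 0, "dz": 0, "claw": 36}, {"ax": 0, "ay": 0, "az": 0, "dx": 0, "dy": 0, "dz": 0, "claw": 36}])

```text
time_s: 31.15
tcp_pos: [0.6164, 0.165, 0.1035]
ee_rot: [[-0.998, 0.055, 0.002], [0.055, 0.998, 0.0], [-0.002, 0.0, -1.0]]
wrist_force: [0.1, 0.3, -0.5]
gripper_width: 0.503
gripper_force: 30.0
```

```bash
python3 -c "
from deck import *
god(42.6,95.5,97)"
```

```text
t 31.15 tcp [616.4 165.  103.5] F [ 0.1  0.3 -0.5] w 43.8  TURN [0.  0.1 0. ] SHIFT [ 0.6 -0.   6.5]
```

Call:
play_rows(steps=[{"ax": 0, "ay": 0, "az": 0, "dx": 0.5, "dy": 0, "dz": 3, "claw": 36}, {"ax": 0, "ay": 0, "az": 0, "dx": 0, "dy": 0, "dz": 3, "claw": 36}, {"ax": 0, "ay": 0, "az": 0, "dx": 0, "dy": 0, "dz": 0, "claw": 36}, {"ax": 0, "ay": 0, "az": 0, "dx": 0, "dy": 0, "dz": 0, "claw": 36}])

```text
time_s: 31.55
tcp_pos: [0.6153, 0.1647, 0.0965]
ee_rot: [[-0.998, 0.055, 0.0], [0.055, 0.998, -0.001], [-0.0, -0.001, -1.0]]
wrist_force: [-0.3, -0.0, -0.3]
gripper_width: 0.505
gripper_force: 30.0
```

Call:
play_rows(steps=[{"ax": 0, "ay": 0, "az": 0, "dx": 0, "dy": 0, "dz": 0, "claw": 60}, {"ax": 0, "ay": 0, "az": 0, "dx": 0, "dy": 0, "dz": 0, "claw": 60}, {"ax": 0, "ay": 0, "az": 0, "dx": 0, "dy": 0, "dz": 0, "claw": 60}, {"ax": 0, "ay": 0, "az": 0, "dx": 0, "dy": 0, "dz": 0, "claw": 60}, {"ax": 0, "ay": 0, "az": 0, "dx": 0, "dy": 0, "dz": -15, "claw": 60}, {"ax": 0, "ay": 0, "az": 0, "dx": 0, "dy": 0, "dz": -30, "claw": 66}, {"ax": 0, "ay": 0, "az": 0, "dx": 0, "dy": 0, "dz": -25, "claw": 66}, {"ax": 0, "ay": 0, "az": 0, "dx": 0, "dy": 0, "dz": 0, "claw": 66}])

```text
time_s: 32.35
tcp_pos: [0.6178, 0.1657, 0.1714]
ee_rot: [[-0.998, 0.054, 0.009], [0.054, 0.999, 0.003], [-0.009, 0.003, -1.0]]
wrist_force: [0.9, 0.6, 0.0]
gripper_width: 0.753
gripper_force: 0.0
```

```bash
python3 -c "
from deck import *
go(508.5,332.7,130,93.7)
c=capture('wrist');save(c,'w7');d=deck(cloud(c))
k=d[(d[:,2]>92)&(d[:,2]<135)&(abs(d[:,1]-95)<30)&(d[:,0]>15)&(d[:,0]<75)]
print(len(k),np.median(k,0),np.percentile(k,[2,98],axis=0))"
```

```text
t 32.35 tcp [617.8 165.7 171.4] F [0.9 0.6 0. ] w 65.5  TURN [ 0.2  0.5 -6.8] SHIFT [ 98.3 173.7  41.4]
2503 [ 41.08163114  93.9048605  108.83385708] [[ 30.59232867  73.02259922  94.80398722]
 [ 55.81843587 115.19906834 110.20105707]]
```

Call:
play_rows(steps=[{"ax": 0.2, "ay": 0.4, "az": -6.8, "dx": 0, "dy": 0, "dz": 0, "claw": 66}, {"ax": 0, "ay": 0, "az": 0, "dx": 19.6, "dy": 34.7, "dz": 0, "claw": 66}, {"ax": 0, "ay": 0, "az": 0, "dx": 19.6, "dy": 34.7, "dz": 0, "claw": 66}, {"ax": 0, "ay": 0, "az": 0, "dx": 19.6, "dy": 34.7, "dz": 0, "claw": 66}, {"ax": 0, "ay": 0, "az": 0, "dx": 19.6, "dy": 34.7, "dz": 0, "claw": 66}, {"ax": 0, "ay": 0, "az": 0, "dx": 19.6, "dy": 34.7, "dz": 0, "claw": 66}, {"ax": 0, "ay": 0, "az": 0, "dx": 0, "dy": 0, "dz": 20, "claw": 66}, {"ax": 0, "ay": 0, "az": 0, "dx": 0, "dy": 0, "dz": 20, "claw": 66}, {"ax": 0, "ay": 0, "az": 0, "dx": 0, "dy": 0, "dz": 0, "claw": 66}, {"ax": 0, "ay": 0, "az": 0, "dx": 0, "dy": 0, "dz": 0, "claw": 66}, {"ax": 0, "ay": 0, "az": 0, "dx": 0, "dy": 0, "dz": 0, "claw": 66}])

```text
time_s: 33.5
tcp_pos: [0.507, 0.3317, 0.1275]
ee_rot: [[-0.998, -0.063, -0.005], [-0.063, 0.998, -0.003], [0.005, -0.003, -1.0]]
wrist_force: [0.7, 0.1, 0.3]
gripper_width: 0.756
gripper_force: 0.0
```

```bash
python3 -c "
from deck import *
go(509,332.7,68,93.7)"
```

```text
t 33.5 tcp [507.  331.7 127.5] F [0.7 0.1 0.3] w 65.8  TURN [-0.2 -0.3 -0.1] SHIFT [-2.1  0.9 59.5]
```

Call:
play_rows(steps=[{"ax": -0.1, "ay": -0.2, "az": 0, "dx": -1, "dy": 0.5, "dz": 25, "claw": 66}, {"ax": 0, "ay": 0, "az": 0, "dx": 0, "dy": 0, "dz": 25, "claw": 66}, {"ax": 0, "ay": 0, "az": 0, "dx": 0, "dy": 0, "dz": 9, "claw": 66}, {"ax": 0, "ay": 0, "az": 0, "dx": 0, "dy": 0, "dz": 0, "claw": 66}, {"ax": 0, "ay": 0, "az": 0, "dx": 0, "dy": 0, "dz": 0, "claw": 36}, {"ax": 0, "ay": 0, "az": 0, "dx": 0, "dy": 0, "dz": 0, "claw": 36}, {"ax": 0, "ay": 0, "az": 0, "dx": 0, "dy": 0, "dz": 0, "claw": 36}, {"ax": 0, "ay": 0, "az": 0, "dx": 0, "dy": 0, "dz": 0, "claw": 36}, {"ax": 0, "ay": 0, "az": 0, "dx": 0, "dy": 0, "dz": 0, "claw": 36}, {"ax": 0, "ay": 0, "az": 0, "dx": 0, "dy": 0, "dz": 0, "claw": 36}])

```text
time_s: 34.5
tcp_pos: [0.5075, 0.3324, 0.0687]
ee_rot: [[-0.998, -0.064, -0.002], [-0.064, 0.998, -0.001], [0.002, -0.001, -1.0]]
wrist_force: [-1.5, -0.6, 4.0]
gripper_width: 0.502
gripper_force: 30.0
```

Call:
play_rows(steps=[{"ax": 0, "ay": 0, "az": 0, "dx": 0, "dy": 0, "dz": -10, "claw": 36}, {"ax": 0, "ay": 0, "az": 0, "dx": 0, "dy": 0, "dz": -25, "claw": 36}, {"ax": 0, "ay": 0, "az": 0, "dx": 0, "dy": 0, "dz": -35, "claw": 36}, {"ax": 0, "ay": 0, "az": 0, "dx": 0, "dy": 0, "dz": -35, "claw": 36}, {"ax": 0, "ay": 0, "az": 0, "dx": 0, "dy": 0, "dz": -30, "claw": 36}, {"ax": 0, "ay": 0, "az": 0, "dx": 0, "dy": 0, "dz": 0, "claw": 36}, {"ax": 0, "ay": 0, "az": 0, "dx": 0, "dy": 0, "dz": 0, "claw": 36}, {"ax": 0, "ay": 0, "az": 0, "dx": 0, "dy": 0, "dz": 0, "claw": 36}])

```text
time_s: 35.3
tcp_pos: [0.5066, 0.3316, 0.2015]
ee_rot: [[-0.998, -0.063, -0.005], [-0.063, 0.998, -0.003], [0.005, -0.003, -1.0]]
wrist_force: [-0.3, -0.3, -1.5]
gripper_width: 0.502
gripper_force: 30.0
```

```bash
python3 -c "
from deck import *
god(42.6,0.5,190)"
```

```text
t 35.3 tcp [506.6 331.6 201.5] F [-0.3 -0.3 -1.5] w 43.7  TURN [-0.2 -0.3  6.8] SHIFT [-118.4 -255.3   11.5]
```

Call:
play_rows(steps=[{"ax": -0.1, "ay": -0.2, "az": 6.8, "dx": 0, "dy": 0, "dz": 0, "claw": 36}, {"ax": 0, "ay": 0, "az": 0, "dx": -16.8, "dy": -36.5, "dz": 0, "claw": 36}, {"ax": 0, "ay": 0, "az": 0, "dx": -16.8, "dy": -36.5, "dz": 0, "claw": 36}, {"ax": 0, "ay": 0, "az": 0, "dx": -16.8, "dy": -36.5, "dz": 0, "claw": 36}, {"ax": 0, "ay": 0, "az": 0, "dx": -16.8, "dy": -36.5, "dz": 0, "claw": 36}, {"ax": 0, "ay": 0, "az": 0, "dx": -16.8, "dy": -36.5, "dz": 0, "claw": 36}, {"ax": 0, "ay": 0, "az": 0, "dx": -16.8, "dy": -36.5, "dz": 0, "claw": 36}, {"ax": 0, "ay": 0, "az": 0, "dx": -17, "dy": -36.5, "dz": 0, "claw": 36}, {"ax": 0, "ay": 0, "az": 0, "dx": 0, "dy": 0, "dz": 20, "claw": 36}, {"ax": 0, "ay": 0, "az": 0, "dx": 0, "dy": 0, "dz": 18, "claw": 36}, {"ax": 0, "ay": 0, "az": 0, "dx": 0, "dy": 0, "dz": 0, "claw": 36}, {"ax": 0, "ay": 0, "az": 0, "dx": 0, "dy": 0, "dz": 0, "claw": 36}, {"ax": 0, "ay": 0, "az": 0, "dx": 0, "dy": 0, "dz": 0, "claw": 36}])

```text
time_s: 36.6
tcp_pos: [0.6114, 0.071, 0.1655]
ee_rot: [[-0.999, 0.054, 0.001], [0.054, 0.999, -0.0], [-0.001, -0.0, -1.0]]
wrist_force: [-0.3, 0.7, 0.2]
gripper_width: 0.503
gripper_force: 30.0
```

```bash
python3 -c "
from deck import *
god(42.2,0.3,103)"
```

```text
t 36.6 tcp [611.4  71.  165.5] F [-0.3  0.7  0.2] w 43.8  TURN [-0.   0.1  0.1] SHIFT [ 1.2 -1.2 62.5]
```

Call:
play_rows(steps=[{"ax": 0, "ay": 0, "az": 0, "dx": 0.9, "dy": -1, "dz": 22, "claw": 36}, {"ax": 0, "ay": 0, "az": 0, "dx": 0, "dy": 0, "dz": 15, "claw": 36}, {"ax": 0, "ay": 0, "az": 0, "dx": 0, "dy": 0, "dz": 12, "claw": 36}, {"ax": 0, "ay": 0, "az": 0, "dx": 0, "dy": 0, "dz": 8, "claw": 36}, {"ax": 0, "ay": 0, "az": 0, "dx": 0, "dy": 0, "dz": 5, "claw": 36}, {"ax": 0, "ay": 0, "az": 0, "dx": 0, "dy": 0, "dz": 0, "claw": 36}, {"ax": 0, "ay": 0, "az": 0, "dx": 0, "dy": 0, "dz": 0, "claw": 36}, {"ax": 0, "ay": 0, "az": 0, "dx": 0, "dy": 0, "dz": 0, "claw": 36}])

```text
time_s: 37.4
tcp_pos: [0.6105, 0.0698, 0.1036]
ee_rot: [[-0.998, 0.055, 0.002], [0.055, 0.998, 0.0], [-0.002, 0.0, -1.0]]
wrist_force: [0.7, 0.2, -1.1]
gripper_width: 0.502
gripper_force: 30.0
```

Call:
play_rows(steps=[{"ax": 0, "ay": 0, "az": 0, "dx": 0.5, "dy": 0, "dz": 3, "claw": 36}, {"ax": 0, "ay": 0, "az": 0, "dx": 0, "dy": 0, "dz": 3, "claw": 36}, {"ax": 0, "ay": 0, "az": 0, "dx": 0, "dy": 0, "dz": 0, "claw": 36}, {"ax": 0, "ay": 0, "az": 0, "dx": 0, "dy": 0, "dz": 0, "claw": 36}])

```text
time_s: 37.8
tcp_pos: [0.6093, 0.0697, 0.0964]
ee_rot: [[-0.998, 0.055, -0.0], [0.055, 0.998, -0.0], [0.0, -0.0, -1.0]]
wrist_force: [-1.1, 1.1, -0.9]
gripper_width: 0.507
gripper_force: 30.0
```

Release, rise, and measure.

Call:
play_rows(steps=[{"ax": 0, "ay": 0, "az": 0, "dx": 0, "dy": 0, "dz": 0, "claw": 60}, {"ax": 0, "ay": 0, "az": 0, "dx": 0, "dy": 0, "dz": 0, "claw": 60}, {"ax": 0, "ay": 0, "az": 0, "dx": 0, "dy": 0, "dz": 0, "claw": 60}, {"ax": 0, "ay": 0, "az": 0, "dx": 0, "dy": 0, "dz": 0, "claw": 60}, {"ax": 0, "ay": 0, "az": 0, "dx": 0, "dy": 0, "dz": -15, "claw": 60}, {"ax": 0, "ay": 0, "az": 0, "dx": 0, "dy": 0, "dz": -30, "claw": 66}, {"ax": 0, "ay": 0, "az": 0, "dx": 0, "dy": 0, "dz": -25, "claw": 66}, {"ax": 0, "ay": 0, "az": 0, "dx": 0, "dy": 0, "dz": 0, "claw": 66}])

```text
time_s: 38.6
tcp_pos: [0.612, 0.0703, 0.1714]
ee_rot: [[-0.998, 0.054, 0.009], [0.054, 0.999, 0.002], [-0.009, 0.002, -1.0]]
wrist_force: [0.9, -0.1, 0.5]
gripper_width: 0.753
gripper_force: 0.0
```

```bash
cat >> deck.py <<'E'
def wedges(cam="wrist"):
    d=deck(cloud(capture(cam)))
    for y in(-95,0,95):
        k=d[(d[:,2]>75)&(d[:,2]<135)&(abs(d[:,1]-y)<28)&(d[:,0]>20)&(d[:,0]<70)]
        if len(k)>20:
            z=np.median(k[:,2]); k=k[abs(k[:,2]-z)<3]; print("wedge",y,len(k),"top z",round(z,1),"x",np.percentile(k[:,0],[2,98]).round(1),"y",np.percentile(k[:,1],[2,98]).round(1))
E
python3 -c "
from deck import *
go(479,330.7,130,93.7)
wedges();wedges('top')"
```

```text
t 38.6 tcp [612.   70.3 171.4] F [ 0.9 -0.1  0.5] w 65.5  TURN [ 0.1  0.5 -6.8] SHIFT [115.9 268.5  41.4]
wedge 0 2244 top z 110.9 x [31.2 56. ] y [-22.1  20.2]
wedge 95 2220 top z 108.4 x [30.7 55.3] y [ 72.2 115.3]
```

Call:
play_rows(steps=[{"ax": 0.1, "ay": 0.4, "az": -6.8, "dx": 0, "dy": 0, "dz": 0, "claw": 66}, {"ax": 0, "ay": 0, "az": 0, "dx": 16.5, "dy": 38.4, "dz": 0, "claw": 66}, {"ax": 0, "ay": 0, "az": 0, "dx": 16.5, "dy": 38.4, "dz": 0, "claw": 66}, {"ax": 0, "ay": 0, "az": 0, "dx": 16.5, "dy": 38.4, "dz": 0, "claw": 66}, {"ax": 0, "ay": 0, "az": 0, "dx": 16.5, "dy": 38.4, "dz": 0, "claw": 66}, {"ax": 0, "ay": 0, "az": 0, "dx": 16.5, "dy": 38.4, "dz": 0, "claw": 66}, {"ax": 0, "ay": 0, "az": 0, "dx": 16.5, "dy": 38.4, "dz": 0, "claw": 66}, {"ax": 0, "ay": 0, "az": 0, "dx": 15, "dy": 38.4, "dz": 0, "claw": 66}, {"ax": 0, "ay": 0, "az": 0, "dx": 0, "dy": 0, "dz": 20, "claw": 66}, {"ax": 0, "ay": 0, "az": 0, "dx": 0, "dy": 0, "dz": 20, "claw": 66}, {"ax": 0, "ay": 0, "az": 0, "dx": 0, "dy": 0, "dz": 0, "claw": 66}, {"ax": 0, "ay": 0, "az": 0, "dx": 0, "dy": 0, "dz": 0, "claw": 66}, {"ax": 0, "ay": 0, "az": 0, "dx": 0, "dy": 0, "dz": 0, "claw": 66}])

```text
time_s: 40.0
tcp_pos: [0.4791, 0.3307, 0.1278]
ee_rot: [[-0.998, -0.063, -0.005], [-0.063, 0.998, -0.001], [0.006, -0.001, -1.0]]
wrist_force: [-0.2, 0.1, 0.5]
gripper_width: 0.762
gripper_force: 0.0
```

```bash
python3 -c "
from deck import *
go(478.5,330.7,68,93.7)"
```

```text
t 40.0 tcp [479.1 330.7 127.8] F [-0.2  0.1  0.5] w 66.3  TURN [-0.1 -0.3 -0.1] SHIFT [ 0.6  0.  59.8]
```

Call:
play_rows(steps=[{"ax": -0.1, "ay": -0.2, "az": 0, "dx": 1.5, "dy": 0, "dz": 25, "claw": 66}, {"ax": 0, "ay": 0, "az": 0, "dx": 0, "dy": 0, "dz": 25, "claw": 66}, {"ax": 0, "ay": 0, "az": 0, "dx": 0, "dy": 0, "dz": 9, "claw": 66}, {"ax": 0, "ay": 0, "az": 0, "dx": 0, "dy": 0, "dz": 0, "claw": 66}, {"ax": 0, "ay": 0, "az": 0, "dx": 0, "dy": 0, "dz": 0, "claw": 36}, {"ax": 0, "ay": 0, "az": 0, "dx": 0, "dy": 0, "dz": 0, "claw": 36}, {"ax": 0, "ay": 0, "az": 0, "dx": 0, "dy": 0, "dz": 0, "claw": 36}, {"ax": 0, "ay": 0, "az": 0, "dx": 0, "dy": 0, "dz": 0, "claw": 36}, {"ax": 0, "ay": 0, "az": 0, "dx": 0, "dy": 0, "dz": 0, "claw": 36}, {"ax": 0, "ay": 0, "az": 0, "dx": 0, "dy": 0, "dz": 0, "claw": 36}])

```text
time_s: 41.0
tcp_pos: [0.4772, 0.3311, 0.0691]
ee_rot: [[-0.998, -0.064, -0.002], [-0.064, 0.998, 0.001], [0.001, 0.001, -1.0]]
wrist_force: [0.3, 0.2, 3.1]
gripper_width: 0.503
gripper_force: 30.0
```

Call:
play_rows(steps=[{"ax": 0, "ay": 0, "az": 0, "dx": 0, "dy": 0, "dz": -10, "claw": 36}, {"ax": 0, "ay": 0, "az": 0, "dx": 0, "dy": 0, "dz": -25, "claw": 36}, {"ax": 0, "ay": 0, "az": 0, "dx": 0, "dy": 0, "dz": -35, "claw": 36}, {"ax": 0, "ay": 0, "az": 0, "dx": 0, "dy": 0, "dz": -35, "claw": 36}, {"ax": 0, "ay": 0, "az": 0, "dx": 0, "dy": 0, "dz": -30, "claw": 36}, {"ax": 0, "ay": 0, "az": 0, "dx": 0, "dy": 0, "dz": 0, "claw": 36}, {"ax": 0, "ay": 0, "az": 0, "dx": 0, "dy": 0, "dz": 0, "claw": 36}, {"ax": 0, "ay": 0, "az": 0, "dx": 0, "dy": 0, "dz": 0, "claw": 36}])

```text
time_s: 41.8
tcp_pos: [0.4763, 0.3298, 0.202]
ee_rot: [[-0.998, -0.063, -0.005], [-0.063, 0.998, -0.002], [0.005, -0.001, -1.0]]
wrist_force: [-0.1, 0.4, -0.9]
gripper_width: 0.505
gripper_force: 30.0
```

```bash
python3 -c "
from deck import *
god(42.2,-94.7,200)"
```

```text
t 41.8 tcp [476.3 329.8 202. ] F [-0.1  0.4 -0.9] w 43.9  TURN [-0.1 -0.3  6.8] SHIFT [-148.2 -347.     2. ]
```

Call:
play_rows(steps=[{"ax": -0.1, "ay": -0.2, "az": 6.8, "dx": 0, "dy": 0, "dz": 0, "claw": 36}, {"ax": 0, "ay": 0, "az": 0, "dx": -16.4, "dy": -38.5, "dz": 0, "claw": 36}, {"ax": 0, "ay": 0, "az": 0, "dx": -16.4, "dy": -38.5, "dz": 0, "claw": 36}, {"ax": 0, "ay": 0, "az": 0, "dx": -16.4, "dy": -38.5, "dz": 0, "claw": 36}, {"ax": 0, "ay": 0, "az": 0, "dx": -16.4, "dy": -38.5, "dz": 0, "claw": 36}, {"ax": 0, "ay": 0, "az": 0, "dx": -16.4, "dy": -38.5, "dz": 0, "claw": 36}, {"ax": 0, "ay": 0, "az": 0, "dx": -16.4, "dy": -38.5, "dz": 0, "claw": 36}, {"ax": 0, "ay": 0, "az": 0, "dx": -16.4, "dy": -38.5, "dz": 0, "claw": 36}, {"ax": 0, "ay": 0, "az": 0, "dx": -16.4, "dy": -38.5, "dz": 0, "claw": 36}, {"ax": 0, "ay": 0, "az": 0, "dx": -16.4, "dy": -39, "dz": 0, "claw": 36}, {"ax": 0, "ay": 0, "az": 0, "dx": 0, "dy": 0, "dz": 20, "claw": 36}, {"ax": 0, "ay": 0, "az": 0, "dx": 0, "dy": 0, "dz": 18, "claw": 36}, {"ax": 0, "ay": 0, "az": 0, "dx": 0, "dy": 0, "dz": 0, "claw": 36}, {"ax": 0, "ay": 0, "az": 0, "dx": 0, "dy": 0, "dz": 0, "claw": 36}, {"ax": 0, "ay": 0, "az": 0, "dx": 0, "dy": 0, "dz": 0, "claw": 36}])

```text
time_s: 43.3
tcp_pos: [0.6058, -0.0237, 0.1653]
ee_rot: [[-0.999, 0.054, 0.001], [0.054, 0.999, 0.002], [-0.001, 0.002, -1.0]]
wrist_force: [0.3, -0.1, -0.3]
gripper_width: 0.508
gripper_force: 30.0
```

```bash
python3 -c "
from deck import *
god(41.9,-94.5,103)"
```

```text
t 43.3 tcp [605.8 -23.7 165.3] F [ 0.3 -0.1 -0.3] w 44.2  TURN [0.1 0.1 0.1] SHIFT [ 1.2 -1.  62.3]
```

Call:
play_rows(steps=[{"ax": 0, "ay": 0, "az": 0, "dx": 0.9, "dy": -0.8, "dz": 22, "claw": 36}, {"ax": 0, "ay": 0, "az": 0, "dx": 0, "dy": 0, "dz": 15, "claw": 36}, {"ax": 0, "ay": 0, "az": 0, "dx": 0, "dy": 0, "dz": 12, "claw": 36}, {"ax": 0, "ay": 0, "az": 0, "dx": 0, "dy": 0, "dz": 8, "claw": 36}, {"ax": 0, "ay": 0, "az": 0, "dx": 0, "dy": 0, "dz": 5, "claw": 36}, {"ax": 0, "ay": 0, "az": 0, "dx": 0, "dy": 0, "dz": 0, "claw": 36}, {"ax": 0, "ay": 0, "az": 0, "dx": 0, "dy": 0, "dz": 0, "claw": 36}, {"ax": 0, "ay": 0, "az": 0, "dx": 0, "dy": 0, "dz": 0, "claw": 36}])

```text
time_s: 44.1
tcp_pos: [0.6047, -0.0246, 0.1032]
ee_rot: [[-0.998, 0.055, 0.001], [0.055, 0.998, 0.002], [-0.001, 0.002, -1.0]]
wrist_force: [-0.5, -1.0, -1.0]
gripper_width: 0.505
gripper_force: 30.0
```

Call:
play_rows(steps=[{"ax": 0, "ay": 0, "az": 0, "dx": 0.5, "dy": 0, "dz": 3, "claw": 36}, {"ax": 0, "ay": 0, "az": 0, "dx": 0, "dy": 0, "dz": 2.5, "claw": 36}, {"ax": 0, "ay": 0, "az": 0, "dx": 0, "dy": 0, "dz": 0, "claw": 36}, {"ax": 0, "ay": 0, "az": 0, "dx": 0, "dy": 0, "dz": 0, "claw": 36}])

```text
time_s: 44.5
tcp_pos: [0.6035, -0.0247, 0.0969]
ee_rot: [[-0.998, 0.055, -0.0], [0.055, 0.998, 0.002], [0.001, 0.002, -1.0]]
wrist_force: [-1.3, -0.6, -0.0]
gripper_width: 0.504
gripper_force: 30.0
```

Call:
play_rows(steps=[{"ax": 0, "ay": 0, "az": 0, "dx": 0, "dy": 0, "dz": 0, "claw": 60}, {"ax": 0, "ay": 0, "az": 0, "dx": 0, "dy": 0, "dz": 0, "claw": 60}, {"ax": 0, "ay": 0, "az": 0, "dx": 0, "dy": 0, "dz": 0, "claw": 60}, {"ax": 0, "ay": 0, "az": 0, "dx": 0, "dy": 0, "dz": 0, "claw": 60}, {"ax": 0, "ay": 0, "az": 0, "dx": 0, "dy": 0, "dz": -15, "claw": 60}, {"ax": 0, "ay": 0, "az": 0, "dx": 0, "dy": 0, "dz": -30, "claw": 60}, {"ax": 0, "ay": 0, "az": 0, "dx": 0, "dy": 0, "dz": -35, "claw": 50}, {"ax": 0, "ay": 0, "az": 0, "dx": 0, "dy": 0, "dz": 0, "claw": 50}])

```text
time_s: 45.3
tcp_pos: [0.6073, -0.0246, 0.183]
ee_rot: [[-0.998, 0.054, 0.012], [0.054, 0.999, 0.002], [-0.012, 0.003, -1.0]]
wrist_force: [0.6, 0.1, 0.2]
gripper_width: 0.606
gripper_force: 0.0
```

```bash
cat >> deck.py <<'E'
def tamper():
    c=capture("top"); P=cloud(c)*1000
    m=(P[...,0]>330)&(P[...,0]<520)&(P[...,1]>10)&(P[...,1]<190)
    for z0,z1 in((105,130),(35,55)):
        k=P[m&(P[...,2]>z0)&(P[...,2]<z1)]
        if len(k)>5:
            r=cv2.minEnclosingCircle(k[:,:2].astype(np.float32)); print("tamper",len(k),np.round(r[0],1),round(r[1],1),"z",np.round(np.median(k[:,2]),1))
E
python3 -c "
from deck import *
wedges();tamper()
go(422,91.9,160,86.8)"
```

```text
wedge -95 2022 top z 108.7 x [30.8 55.9] y [-115.9  -73.7]
wedge 0 2134 top z 110.6 x [31.1 56.6] y [-22.8  20. ]
wedge 95 2059 top z 108.2 x [30.7 55.8] y [ 71.9 114.5]
tamper 9 [422.7  84. ] 7.7 z 117.5
tamper 237 [469.9  62.5] 68.7 z 46.1
t 45.4 tcp [604.2 -24.6 178.1] F [-0.2  0.3 -1.5] w 51.1  TURN [0.2 0.2 0. ] SHIFT [188.5 106.2  18.1]
```

```bash
sed -i 's/^def tamper():/def tamper(cam="scene"):/; s/c=capture("top"); P=cloud(c)\*1000$/c=capture(cam); P=cloud(c)*1000/; s/P\[...,0\]<520)/P[...,0]<490)/' deck.py; python3 -c "
from deck import *
tamper()
c=capture('scene');P=cloud(c)*1000
k=P[(P[...,2]>60)&(P[...,2]<112)&(P[...,0]>330)&(P[...,0]<490)&(P[...,1]>10)&(P[...,1]<190)]
print(len(k),np.percentile(k,[3,50,97],axis=0).round(1).tolist())
d=np.array(c['rotation'])[:,2];print(d)"
```

```text
tamper 93 [421.4  95.3] 13.2 z 118.2
tamper 161 [419.9  94.1] 22.5 z 45.4
159 [[409.5, 90.5, 61.3], [416.8, 101.1, 85.2], [429.1, 105.3, 111.0]]
[ 0.39483215 -0.69602089 -0.59971868]
```

Call:
play_rows(steps=[{"ax": 0.1, "ay": 0.2, "az": 0, "dx": 31.4, "dy": 17.8, "dz": 0, "claw": 50}, {"ax": 0, "ay": 0, "az": 0, "dx": 31.4, "dy": 17.8, "dz": 0, "claw": 50}, {"ax": 0, "ay": 0, "az": 0, "dx": 31.4, "dy": 17.8, "dz": 0, "claw": 50}, {"ax": 0, "ay": 0, "az": 0, "dx": 31.4, "dy": 17.8, "dz": 0, "claw": 50}, {"ax": 0, "ay": 0, "az": 0, "dx": 31.4, "dy": 17.8, "dz": 0, "claw": 50}, {"ax": 0, "ay": 0, "az": 0, "dx": 31.4, "dy": 17.8, "dz": 0, "claw": 50}, {"ax": 0, "ay": 0, "az": 0, "dx": 0, "dy": 0, "dz": 20, "claw": 50}, {"ax": 0, "ay": 0, "az": 0, "dx": 0, "dy": 0, "dz": 0, "claw": 50}, {"ax": 0, "ay": 0, "az": 0, "dx": 0, "dy": 0, "dz": 0, "claw": 50}, {"ax": 0, "ay": 0, "az": 0, "dx": 0, "dy": 0, "dz": 0, "claw": 50}])

```text
time_s: 46.5
tcp_pos: [0.4223, 0.0921, 0.1578]
ee_rot: [[-0.998, 0.056, -0.003], [0.056, 0.998, 0.0], [0.003, -0.0, -1.0]]
wrist_force: [-0.7, 0.2, 0.3]
gripper_width: 0.576
gripper_force: 0.0
```

```bash
python3 -c "
from deck import *
go(422,92.3,90,86.8)
tamper()
c=capture('wrist');P=cloud(c)*1000
k=P[(P[...,2]>114)&(P[...,2]<124)&(np.hypot(P[...,0]-422,P[...,1]-92)<40)]
print(len(k), k.mean(0) if len(k) else '')"
```

```text
t 46.5 tcp [422.3  92.1 157.8] F [-0.7  0.2  0.3] w 50.1  TURN [-0.  -0.2 -0. ] SHIFT [ 0.3  0.2 67.8]
tamper 90 [402.4  58.6] 13.4 z 118.2
tamper 161 [400.3  56.1] 24.5 z 45.2
399 [404.19232921  61.09385845 119.08346256]
```

The tamper has just been knocked aside, to about (402,56), so I'll follow it.

Call:
play_rows(steps=[{"ax": 0, "ay": -0.1, "az": 0, "dx": 8.7, "dy": -18.8, "dz": 0, "claw": 50}, {"ax": 0, "ay": 0, "az": 0, "dx": 8.7, "dy": -18.8, "dz": 0, "claw": 50}, {"ax": 0, "ay": 0, "az": 0, "dx": 0, "dy": 0, "dz": 0, "claw": 50}, {"ax": 0, "ay": 0, "az": 0, "dx": 0, "dy": 0, "dz": 0, "claw": 50}])

```text
time_s: 47.0
tcp_pos: [0.4018, 0.0547, 0.158]
ee_rot: [[-0.998, 0.057, -0.001], [0.057, 0.998, 0.001], [0.001, 0.001, -1.0]]
wrist_force: [0.6, 0.7, 0.2]
gripper_width: 0.576
gripper_force: 0.0
```

```bash
python3 -c "
from deck import *
go(402.5,55.5,90,86.8)
tamper();tamper('wrist')
c=capture('wrist');save(c,'w8')"
```

```text
t 47.0 tcp [401.8  54.7 158. ] F [0.6 0.7 0.2] w 50.1  TURN [ 0.  -0.  -0.1] SHIFT [-0.6  0.9 68. ]
tamper 82 [400.6  57.4] 12.2 z 117.0
tamper 154 [401.6  56.7] 23.4 z 45.4
tamper 1144 [401.6  55. ] 11.9 z 119.4
tamper 1070 [401.9  54.8] 21.9 z 44.6
```

View pics/w8.png

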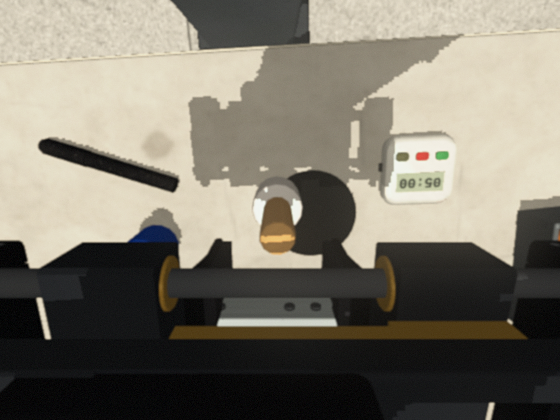

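The wrist view shows the tamper upright between the pads at (278,225), off to the left of its black rest, with the blue one well clear at (155,240).

Call:
play_rows(steps=[{"ax": 0, "ay": 0, "az": 0, "dx": 0, "dy": 0, "dz": 25, "claw": 50}, {"ax": 0, "ay": 0, "az": 0, "dx": 0, "dy": 0, "dz": 25, "claw": 50}, {"ax": 0, "ay": 0, "az": 0, "dx": 0, "dy": 0, "dz": 18, "claw": 50}, {"ax": 0, "ay": 0, "az": 0, "dx": 0, "dy": 0, "dz": 0, "claw": 50}, {"ax": 0, "ay": 0, "az": 0, "dx": 0, "dy": 0, "dz": 0, "claw": 50}, {"ax": 0, "ay": 0, "az": 0, "dx": 0, "dy": 0, "dz": 0, "claw": 16}, {"ax": 0, "ay": 0, "az": 0, "dx": 0, "dy": 0, "dz": 0, "claw": 16}, {"ax": 0, "ay": 0, "az": 0, "dx": 0, "dy": 0, "dz": 0, "claw": 16}, {"ax": 0, "ay": 0, "az": 0, "dx": 0, "dy": 0, "dz": 0, "claw": 16}, {"ax": 0, "ay": 0, "az": 0, "dx": 0, "dy": 0, "dz": 0, "claw": 16}, {"ax": 0, "ay": 0, "az": 0, "dx": 0, "dy": 0, "dz": 0, "claw": 16}])

```text
time_s: 48.25
tcp_pos: [0.4023, 0.0558, 0.0901]
ee_rot: [[-0.998, 0.055, -0.001], [0.055, 0.998, 0.0], [0.001, 0.0, -1.0]]
wrist_force: [-0.9, 0.3, 4.3]
gripper_width: 0.273
gripper_force: 30.0
```

Call:
play_rows(steps=[{"ax": 0, "ay": 0, "az": 0, "dx": 0, "dy": 0, "dz": -10, "claw": 16}, {"ax": 0, "ay": 0, "az": 0, "dx": 0, "dy": 0, "dz": -30, "claw": 16}, {"ax": 0, "ay": 0, "az": 0, "dx": 0, "dy": 0, "dz": -40, "claw": 16}, {"ax": 0, "ay": 0, "az": 0, "dx": 0, "dy": 0, "dz": -40, "claw": 16}, {"ax": 0, "ay": 0, "az": 0, "dx": 0, "dy": 0, "dz": -25, "claw": 16}, {"ax": 0, "ay": 0, "az": 0, "dx": 0, "dy": 0, "dz": 0, "claw": 16}, {"ax": 0, "ay": 0, "az": 0, "dx": 0, "dy": 0, "dz": 0, "claw": 16}])

```text
time_s: 48.95
tcp_pos: [0.4012, 0.0555, 0.2335]
ee_rot: [[-0.998, 0.056, -0.003], [0.056, 0.998, 0.001], [0.004, 0.0, -1.0]]
wrist_force: [-0.3, 0.7, -4.2]
gripper_width: 0.27
gripper_force: 30.0
```

```bash
python3 -c "
from deck import *
god(43,-94.7,230)"
```

```text
t 48.95 tcp [401.2  55.5 233.5] F [-0.3  0.7 -4.2] w 23.5  TURN [ 0.  -0.2 -0. ] SHIFT [-208.6  -68.9    3.5]
```

Call:
play_rows(steps=[{"ax": 0, "ay": -0.1, "az": 0, "dx": -34.6, "dy": -11.5, "dz": 0, "claw": 16}, {"ax": 0, "ay": 0, "az": 0, "dx": -34.6, "dy": -11.5, "dz": 0, "claw": 16}, {"ax": 0, "ay": 0, "az": 0, "dx": -34.6, "dy": -11.5, "dz": 0, "claw": 16}, {"ax": 0, "ay": 0, "az": 0, "dx": -34.6, "dy": -11.5, "dz": 0, "claw": 16}, {"ax": 0, "ay": 0, "az": 0, "dx": -34.6, "dy": -11.5, "dz": 0, "claw": 16}, {"ax": 0, "ay": 0, "az": 0, "dx": -34.6, "dy": -11.5, "dz": 0, "claw": 16}, {"ax": 0, "ay": 0, "az": 0, "dx": 0, "dy": 0, "dz": 15, "claw": 16}, {"ax": 0, "ay": 0, "az": 0, "dx": 0, "dy": 0, "dz": 0, "claw": 16}, {"ax": 0, "ay": 0, "az": 0, "dx": 0, "dy": 0, "dz": 0, "claw": 16}, {"ax": 0, "ay": 0, "az": 0, "dx": 0, "dy": 0, "dz": 0, "claw": 16}])

```text
time_s: 49.95
tcp_pos: [0.6051, -0.0245, 0.2193]
ee_rot: [[-0.999, 0.055, -0.001], [0.055, 0.999, -0.0], [0.001, -0.0, -1.0]]
wrist_force: [0.2, 0.3, -3.0]
gripper_width: 0.271
gripper_force: 30.0
```

```bash
python3 -c "
from deck import *
god(42,-94.7,199)"
```

```text
t 49.95 tcp [605.1 -24.5 219.3] F [ 0.2  0.3 -3. ] w 23.5  TURN [-0.  -0.   0.1] SHIFT [ 0.5 -0.5 20.3]
```

Call:
play_rows(steps=[{"ax": 0, "ay": 0, "az": 0, "dx": 0.5, "dy": -0.3, "dz": 15, "claw": 16}, {"ax": 0, "ay": 0, "az": 0, "dx": 0, "dy": 0, "dz": 5, "claw": 16}, {"ax": 0, "ay": 0, "az": 0, "dx": 0, "dy": 0, "dz": 3, "claw": 16}, {"ax": 0, "ay": 0, "az": 0, "dx": 0, "dy": 0, "dz": 0, "claw": 16}])

```text
time_s: 50.35
tcp_pos: [0.6049, -0.0247, 0.1988]
ee_rot: [[-0.999, 0.054, 0.001], [0.054, 0.999, -0.0], [-0.001, 0.0, -1.0]]
wrist_force: [-2.0, 1.1, 3.8]
gripper_width: 0.271
gripper_force: 30.0
```

Call:
play_rows(steps=[{"ax": 0, "ay": 0, "az": 0, "dx": 0, "dy": 0, "dz": -6, "claw": 16}, {"ax": 0, "ay": 0, "az": 0, "dx": 0, "dy": 0, "dz": 0, "claw": 16}, {"ax": 0, "ay": 0, "az": 0, "dx": 0, "dy": 0, "dz": 6, "claw": 16}, {"ax": 0, "ay": 0, "az": 0, "dx": 0, "dy": 0, "dz": 3, "claw": 16}, {"ax": 0, "ay": 0, "az": 0, "dx": 0, "dy": 0, "dz": 0, "claw": 16}])

```text
time_s: 50.85
tcp_pos: [0.6066, -0.0251, 0.1971]
ee_rot: [[-0.999, 0.054, 0.005], [0.054, 0.999, -0.001], [-0.005, -0.0, -1.0]]
wrist_force: [-3.3, 2.5, 10.9]
gripper_width: 0.264
gripper_force: 30.0
```

Call:
play_rows(steps=[{"ax": 0, "ay": 0, "az": 0, "dx": 0, "dy": 0, "dz": -8, "claw": 16}, {"ax": 0, "ay": 0, "az": 0, "dx": 0, "dy": 0, "dz": 0, "claw": 16}, {"ax": 0, "ay": 0, "az": 0, "dx": 0, "dy": 0, "dz": 8, "claw": 16}, {"ax": 0, "ay": 0, "az": 0, "dx": 0, "dy": 0, "dz": 3, "claw": 16}, {"ax": 0, "ay": 0, "az": 0, "dx": 0, "dy": 0, "dz": 0, "claw": 16}, {"ax": 0, "ay": 0, "az": 0, "dx": 0, "dy": 0, "dz": -8, "claw": 16}, {"ax": 0, "ay": 0, "az": 0, "dx": 0, "dy": 0, "dz": 0, "claw": 16}, {"ax": 0, "ay": 0, "az": 0, "dx": 0, "dy": 0, "dz": 8, "claw": 16}, {"ax": 0, "ay": 0, "az": 0, "dx": 0, "dy": 0, "dz": 3, "claw": 16}, {"ax": 0, "ay": 0, "az": 0, "dx": 0, "dy": 0, "dz": 0, "claw": 16}])

```text
time_s: 51.85
tcp_pos: [0.6071, -0.0253, 0.1922]
ee_rot: [[-0.999, 0.053, 0.006], [0.053, 0.999, -0.002], [-0.006, -0.001, -1.0]]
wrist_force: [-4.1, 0.8, 18.3]
gripper_width: 0.267
gripper_force: 30.0
```

Call:
play_rows(steps=[{"ax": 0, "ay": 0, "az": 0, "dx": 0, "dy": 0, "dz": -10, "claw": 16}, {"ax": 0, "ay": 0, "az": 0, "dx": 0, "dy": 0, "dz": 0, "claw": 16}, {"ax": 0, "ay": 0, "az": 0, "dx": 0, "dy": 0, "dz": 10, "claw": 16}, {"ax": 0, "ay": 0, "az": 0, "dx": 0, "dy": 0, "dz": 3.5, "claw": 16}, {"ax": 0, "ay": 0, "az": 0, "dx": 0, "dy": 0, "dz": 0, "claw": 16}, {"ax": 0, "ay": 0, "az": 0, "dx": 0, "dy": 0, "dz": -10, "claw": 16}, {"ax": 0, "ay": 0, "az": 0, "dx": 0, "dy": 0, "dz": 0, "claw": 16}, {"ax": 0, "ay": 0, "az": 0, "dx": 0, "dy": 0, "dz": 10, "claw": 16}, {"ax": 0, "ay": 0, "az": 0, "dx": 0, "dy": 0, "dz": 3.5, "claw": 16}, {"ax": 0, "ay": 0, "az": 0, "dx": 0, "dy": 0, "dz": 0, "claw": 16}])

```text
time_s: 52.85
tcp_pos: [0.6081, -0.0254, 0.1859]
ee_rot: [[-0.999, 0.053, 0.009], [0.053, 0.999, -0.002], [-0.009, -0.002, -1.0]]
wrist_force: [-3.6, 1.6, 20.4]
gripper_width: 0.264
gripper_force: 30.0
```

Call:
play_rows(steps=[{"ax": 0, "ay": 0, "az": 0, "dx": 0, "dy": 0, "dz": -10, "claw": 16}, {"ax": 0, "ay": 0, "az": 0, "dx": 0, "dy": 0, "dz": 0, "claw": 16}, {"ax": 0, "ay": 0, "az": 0, "dx": 0, "dy": 0, "dz": 10, "claw": 16}, {"ax": 0, "ay": 0, "az": 0, "dx": 0, "dy": 0, "dz": 3.5, "claw": 16}, {"ax": 0, "ay": 0, "az": 0, "dx": 0, "dy": 0, "dz": 0, "claw": 16}])

```text
time_s: 53.35
tcp_pos: [0.6088, -0.0253, 0.1831]
ee_rot: [[-0.999, 0.052, 0.011], [0.052, 0.999, -0.002], [-0.011, -0.001, -1.0]]
wrist_force: [-3.1, 1.0, 22.3]
gripper_width: 0.267
gripper_force: 30.0
```

Call:
play_rows(steps=[{"ax": 0, "ay": 0, "az": 0, "dx": 0, "dy": 0, "dz": -12, "claw": 16}, {"ax": 0, "ay": 0, "az": 0, "dx": 0, "dy": 0, "dz": 0, "claw": 16}, {"ax": 0, "ay": 0, "az": 0, "dx": 0, "dy": 0, "dz": 12, "claw": 16}, {"ax": 0, "ay": 0, "az": 0, "dx": 0, "dy": 0, "dz": 3, "claw": 16}, {"ax": 0, "ay": 0, "az": 0, "dx": 0, "dy": 0, "dz": 0, "claw": 16}, {"ax": 0, "ay": 0, "az": 0, "dx": 0, "dy": 0, "dz": -12, "claw": 16}, {"ax": 0, "ay": 0, "az": 0, "dx": 0, "dy": 0, "dz": 0, "claw": 16}, {"ax": 0, "ay": 0, "az": 0, "dx": 0, "dy": 0, "dz": 12, "claw": 16}, {"ax": 0, "ay": 0, "az": 0, "dx": 0, "dy": 0, "dz": 2, "claw": 16}, {"ax": 0, "ay": 0, "az": 0, "dx": 0, "dy": 0, "dz": 0, "claw": 16}])

```text
time_s: 54.35
tcp_pos: [0.6079, -0.0252, 0.1768]
ee_rot: [[-0.999, 0.053, 0.008], [0.053, 0.999, -0.002], [-0.008, -0.001, -1.0]]
wrist_force: [-3.4, 1.9, 21.8]
gripper_width: 0.271
gripper_force: 30.0
```

Call:
play_rows(steps=[{"ax": 0, "ay": 0, "az": 0, "dx": 0, "dy": 0, "dz": -12, "claw": 16}, {"ax": 0, "ay": 0, "az": 0, "dx": 0, "dy": 0, "dz": 0, "claw": 16}, {"ax": 0, "ay": 0, "az": 0, "dx": 0, "dy": 0, "dz": 12, "claw": 16}, {"ax": 0, "ay": 0, "az": 0, "dx": 0, "dy": 0, "dz": 1, "claw": 16}, {"ax": 0, "ay": 0, "az": 0, "dx": 0, "dy": 0, "dz": 0, "claw": 16}])

```text
time_s: 54.85
tcp_pos: [0.6084, -0.0251, 0.1751]
ee_rot: [[-0.999, 0.053, 0.009], [0.053, 0.999, -0.001], [-0.009, -0.001, -1.0]]
wrist_force: [-1.8, -0.0, 17.9]
gripper_width: 0.269
gripper_force: 30.0
```

Call:
play_rows(steps=[{"ax": 0, "ay": 0, "az": 0, "dx": 0, "dy": 0, "dz": -25, "claw": 16}, {"ax": 0, "ay": 0, "az": 0, "dx": 0, "dy": 0, "dz": -30, "claw": 16}, {"ax": 0, "ay": 0, "az": 0, "dx": 0, "dy": 31, "dz": 0, "claw": 16}, {"ax": 0, "ay": 0, "az": 0, "dx": 0, "dy": 32, "dz": 0, "claw": 16}, {"ax": 0, "ay": 0, "az": 0, "dx": 0, "dy": 32, "dz": 0, "claw": 16}, {"ax": 0, "ay": 0, "az": 0, "dx": 0, "dy": 0, "dz": 0, "claw": 16}, {"ax": 0, "ay": 0, "az": 0, "dx": 0, "dy": 0, "dz": 0, "claw": 16}, {"ax": 0, "ay": 0, "az": 0, "dx": 0, "dy": 0, "dz": 0, "claw": 16}])

```text
time_s: 55.65
tcp_pos: [0.6098, 0.0692, 0.2242]
ee_rot: [[-0.998, 0.056, -0.003], [0.056, 0.998, -0.001], [0.003, -0.001, -1.0]]
wrist_force: [-0.4, -0.6, -2.8]
gripper_width: 0.273
gripper_force: 30.0
```

```bash
python3 -c "
from deck import *
god(42,0.3,200)
for cam in('wrist','top','scene'): print(cam);wedges(cam)
blocks()
d=deck(cloud(capture('scene')))
k=d[(np.hypot(d[:,0]-42,d[:,1])<30)&(d[:,2]>112)&(d[:,2]<180)]
print(np.histogram(k[:,2],np.arange(112,182,3)))
"
```

```text
t 55.65 tcp [609.8  69.2 224.2] F [-0.4 -0.6 -2.8] w 23.7  TURN [-0.1 -0.2 -0. ] SHIFT [-0.1  0.8 24.2]
wrist
wedge -95 1327 top z 87.3 x [26.6 51.9] y [-117.3  -74.6]
wedge 95 1491 top z 108.5 x [30.7 55.8] y [ 72.3 115.2]
top
wedge -95 76 top z 86.6 x [25.6 49.6] y [-116.8  -75.1]
wedge 95 27 top z 105.5 x [29.6 49.3] y [ 73.9 109.1]
scene
wedge -95 99 top z 87.2 x [24.4 50.7] y [-118.8  -72.6]
wedge 0 34 top z 103.3 x [29.2 54.7] y [-17.5  24.1]
wedge 95 35 top z 104.0 x [28.5 50.6] y [ 73.5 118.9]
-95 [(320, [-4.1, -93.9], [60.7, 49.0], 3.1), (106, [10.6, -95.3], [52.6, 40.8], 1.0)]
0 [(247, [0.5, 0.7], [60.0, 50.2], 0.6), (37, [0.0, 0.7], [19.5, 11.0], 3.6)]
95 [(314, [2.7, 95.9], [50.1, 64.7], 89.2), (51, [11.5, 91.9], [44.9, 43.4], 7.6)]
(array([58,  2,  0,  0,  0,  0,  0,  0,  0,  0,  3,  5,  7,  5,  6,  6,  8,
        5,  7,  6,  9,  7,  9]), array([112, 115, 118, 121, 124, 127, 130, 133, 136, 139, 142, 145, 148,
       151, 154, 157, 160, 163, 166, 169, 172, 175, 178, 181]))
```

Call:
play_rows(steps=[{"ax": 0, "ay": -0.1, "az": 0, "dx": 0.8, "dy": 0.3, "dz": 15, "claw": 16}, {"ax": 0, "ay": 0, "az": 0, "dx": 0, "dy": 0, "dz": 10, "claw": 16}, {"ax": 0, "ay": 0, "az": 0, "dx": 0, "dy": 0, "dz": 5, "claw": 16}, {"ax": 0, "ay": 0, "az": 0, "dx": 0, "dy": 0, "dz": 0, "claw": 16}, {"ax": 0, "ay": 0, "az": 0, "dx": 0, "dy": 0, "dz": -8, "claw": 16}, {"ax": 0, "ay": 0, "az": 0, "dx": 0, "dy": 0, "dz": 0, "claw": 16}, {"ax": 0, "ay": 0, "az": 0, "dx": 0, "dy": 0, "dz": 8, "claw": 16}, {"ax": 0, "ay": 0, "az": 0, "dx": 0, "dy": 0, "dz": 3.5, "claw": 16}, {"ax": 0, "ay": 0, "az": 0, "dx": 0, "dy": 0, "dz": 0, "claw": 16}, {"ax": 0, "ay": 0, "az": 0, "dx": 0, "dy": 0, "dz": -8, "claw": 16}, {"ax": 0, "ay": 0, "az": 0, "dx": 0, "dy": 0, "dz": 0, "claw": 16}, {"ax": 0, "ay": 0, "az": 0, "dx": 0, "dy": 0, "dz": 8, "claw": 16}, {"ax": 0, "ay": 0, "az": 0, "dx": 0, "dy": 0, "dz": 3.5, "claw": 16}, {"ax": 0, "ay": 0, "az": 0, "dx": 0, "dy": 0, "dz": 0, "claw": 16}])

```text
time_s: 57.3
tcp_pos: [0.6107, 0.0703, 0.193]
ee_rot: [[-0.999, 0.054, 0.006], [0.054, 0.999, -0.001], [-0.006, -0.0, -1.0]]
wrist_force: [-4.8, 0.3, 14.5]
gripper_width: 0.272
gripper_force: 30.0
```

Call:
play_rows(steps=[{"ax": 0, "ay": 0, "az": 0, "dx": 0, "dy": 0, "dz": -10, "claw": 16}, {"ax": 0, "ay": 0, "az": 0, "dx": 0, "dy": 0, "dz": 0, "claw": 16}, {"ax": 0, "ay": 0, "az": 0, "dx": 0, "dy": 0, "dz": 10, "claw": 16}, {"ax": 0, "ay": 0, "az": 0, "dx": 0, "dy": 0, "dz": 3.5, "claw": 16}, {"ax": 0, "ay": 0, "az": 0, "dx": 0, "dy": 0, "dz": 0, "claw": 16}, {"ax": 0, "ay": 0, "az": 0, "dx": 0, "dy": 0, "dz": -10, "claw": 16}, {"ax": 0, "ay": 0, "az": 0, "dx": 0, "dy": 0, "dz": 0, "claw": 16}, {"ax": 0, "ay": 0, "az": 0, "dx": 0, "dy": 0, "dz": 10, "claw": 16}, {"ax": 0, "ay": 0, "az": 0, "dx": 0, "dy": 0, "dz": 3, "claw": 16}, {"ax": 0, "ay": 0, "az": 0, "dx": 0, "dy": 0, "dz": 0, "claw": 16}])

```text
time_s: 58.3
tcp_pos: [0.6108, 0.0702, 0.1868]
ee_rot: [[-0.999, 0.053, 0.006], [0.053, 0.999, -0.001], [-0.006, -0.001, -1.0]]
wrist_force: [-6.8, 1.2, 19.5]
gripper_width: 0.267
gripper_force: 30.0
```

Call:
play_rows(steps=[{"ax": 0, "ay": 0, "az": 0, "dx": 0, "dy": 0, "dz": -12, "claw": 16}, {"ax": 0, "ay": 0, "az": 0, "dx": 0, "dy": 0, "dz": 0, "claw": 16}, {"ax": 0, "ay": 0, "az": 0, "dx": 0, "dy": 0, "dz": 12, "claw": 16}, {"ax": 0, "ay": 0, "az": 0, "dx": 0, "dy": 0, "dz": 3.5, "claw": 16}, {"ax": 0, "ay": 0, "az": 0, "dx": 0, "dy": 0, "dz": 0, "claw": 16}, {"ax": 0, "ay": 0, "az": 0, "dx": 0, "dy": 0, "dz": -12, "claw": 16}, {"ax": 0, "ay": 0, "az": 0, "dx": 0, "dy": 0, "dz": 0, "claw": 16}, {"ax": 0, "ay": 0, "az": 0, "dx": 0, "dy": 0, "dz": 12, "claw": 16}, {"ax": 0, "ay": 0, "az": 0, "dx": 0, "dy": 0, "dz": 3.5, "claw": 16}, {"ax": 0, "ay": 0, "az": 0, "dx": 0, "dy": 0, "dz": 0, "claw": 16}])

```text
time_s: 59.3
tcp_pos: [0.6115, 0.0702, 0.1799]
ee_rot: [[-0.999, 0.053, 0.008], [0.053, 0.999, -0.001], [-0.008, -0.001, -1.0]]
wrist_force: [-4.5, 0.2, 19.7]
gripper_width: 0.267
gripper_force: 30.0
```

Call:
play_rows(steps=[{"ax": 0, "ay": 0, "az": 0, "dx": 0, "dy": 0, "dz": -12, "claw": 16}, {"ax": 0, "ay": 0, "az": 0, "dx": 0, "dy": 0, "dz": 0, "claw": 16}, {"ax": 0, "ay": 0, "az": 0, "dx": 0, "dy": 0, "dz": 12, "claw": 16}, {"ax": 0, "ay": 0, "az": 0, "dx": 0, "dy": 0, "dz": 3, "claw": 16}, {"ax": 0, "ay": 0, "az": 0, "dx": 0, "dy": 0, "dz": 0, "claw": 16}, {"ax": 0, "ay": 0, "az": 0, "dx": 0, "dy": 0, "dz": -12, "claw": 16}, {"ax": 0, "ay": 0, "az": 0, "dx": 0, "dy": 0, "dz": 0, "claw": 16}, {"ax": 0, "ay": 0, "az": 0, "dx": 0, "dy": 0, "dz": 12, "claw": 16}, {"ax": 0, "ay": 0, "az": 0, "dx": 0, "dy": 0, "dz": 1, "claw": 16}, {"ax": 0, "ay": 0, "az": 0, "dx": 0, "dy": 0, "dz": 0, "claw": 16}])

```text
time_s: 60.3
tcp_pos: [0.6121, 0.0703, 0.1747]
ee_rot: [[-0.999, 0.053, 0.008], [0.053, 0.999, -0.001], [-0.008, -0.0, -1.0]]
wrist_force: [-2.9, -0.5, 15.4]
gripper_width: 0.269
gripper_force: 30.0
```

Call:
play_rows(steps=[{"ax": 0, "ay": 0, "az": 0, "dx": 0, "dy": 0, "dz": -25, "claw": 16}, {"ax": 0, "ay": 0, "az": 0, "dx": 0, "dy": 0, "dz": -30, "claw": 16}, {"ax": 0, "ay": 0, "az": 0, "dx": 0, "dy": 31, "dz": 0, "claw": 16}, {"ax": 0, "ay": 0, "az": 0, "dx": 0, "dy": 32, "dz": 0, "claw": 16}, {"ax": 0, "ay": 0, "az": 0, "dx": 0, "dy": 31, "dz": 0, "claw": 16}, {"ax": 0, "ay": 0, "az": 0, "dx": 0, "dy": 0, "dz": 0, "claw": 16}, {"ax": 0, "ay": 0, "az": 0, "dx": 0, "dy": 0, "dz": 0, "claw": 16}, {"ax": 0, "ay": 0, "az": 0, "dx": 0, "dy": 0, "dz": 0, "claw": 16}])

```text
time_s: 61.1
tcp_pos: [0.6143, 0.1633, 0.2247]
ee_rot: [[-0.998, 0.056, -0.001], [0.056, 0.998, -0.001], [0.001, -0.001, -1.0]]
wrist_force: [0.1, -0.1, -3.8]
gripper_width: 0.267
gripper_force: 30.0
```

```bash
python3 -c "
from deck import *
god(42,94.5,200)
wedges()
blocks()
"
```

```text
t 61.1 tcp [614.3 163.3 224.7] F [ 0.1 -0.1 -3.8] w 23.2  TURN [-0.1 -0.1 -0. ] SHIFT [-0.9  0.8 24.7]
wedge -95 1316 top z 87.3 x [26.7 51.7] y [-117.4  -74.3]
wedge 0 1285 top z 87.3 x [26.7 51.6] y [-23.6  19.3]
-95 [(327, [-3.7, -94.4], [60.5, 49.6], 0.1), (112, [11.0, -95.8], [53.5, 40.5], 2.6)]
0 [(329, [-4.1, 0.5], [50.0, 60.6], 89.7), (115, [10.7, -2.0], [43.3, 54.6], 89.9)]
95 [(234, [1.1, 95.5], [61.8, 51.2], 1.1), (33, [12.6, 89.2], [15.1, 51.5], 67.1)]
```

Two are home. Third, same pattern.

Call:
play_rows(steps=[{"ax": 0, "ay": 0, "az": 0, "dx": -0.3, "dy": 0.6, "dz": 15, "claw": 16}, {"ax": 0, "ay": 0, "az": 0, "dx": 0, "dy": 0, "dz": 10, "claw": 16}, {"ax": 0, "ay": 0, "az": 0, "dx": 0, "dy": 0, "dz": 6, "claw": 16}, {"ax": 0, "ay": 0, "az": 0, "dx": 0, "dy": 0, "dz": 0, "claw": 16}, {"ax": 0, "ay": 0, "az": 0, "dx": 0, "dy": 0, "dz": -8, "claw": 16}, {"ax": 0, "ay": 0, "az": 0, "dx": 0, "dy": 0, "dz": 0, "claw": 16}, {"ax": 0, "ay": 0, "az": 0, "dx": 0, "dy": 0, "dz": 8, "claw": 16}, {"ax": 0, "ay": 0, "az": 0, "dx": 0, "dy": 0, "dz": 3.5, "claw": 16}, {"ax": 0, "ay": 0, "az": 0, "dx": 0, "dy": 0, "dz": 0, "claw": 16}, {"ax": 0, "ay": 0, "az": 0, "dx": 0, "dy": 0, "dz": -8, "claw": 16}, {"ax": 0, "ay": 0, "az": 0, "dx": 0, "dy": 0, "dz": 0, "claw": 16}, {"ax": 0, "ay": 0, "az": 0, "dx": 0, "dy": 0, "dz": 8, "claw": 16}, {"ax": 0, "ay": 0, "az": 0, "dx": 0, "dy": 0, "dz": 3.5, "claw": 16}, {"ax": 0, "ay": 0, "az": 0, "dx": 0, "dy": 0, "dz": 0, "claw": 16}])

```text
time_s: 62.6
tcp_pos: [0.6163, 0.1649, 0.1927]
ee_rot: [[-0.999, 0.054, 0.006], [0.054, 0.999, 0.0], [-0.006, 0.0, -1.0]]
wrist_force: [-4.4, -0.1, 14.0]
gripper_width: 0.268
gripper_force: 30.0
```

Call:
play_rows(steps=[{"ax": 0, "ay": 0, "az": 0, "dx": 0, "dy": 0, "dz": -10, "claw": 16}, {"ax": 0, "ay": 0, "az": 0, "dx": 0, "dy": 0, "dz": 0, "claw": 16}, {"ax": 0, "ay": 0, "az": 0, "dx": 0, "dy": 0, "dz": 10, "claw": 16}, {"ax": 0, "ay": 0, "az": 0, "dx": 0, "dy": 0, "dz": 3.5, "claw": 16}, {"ax": 0, "ay": 0, "az": 0, "dx": 0, "dy": 0, "dz": 0, "claw": 16}, {"ax": 0, "ay": 0, "az": 0, "dx": 0, "dy": 0, "dz": -10, "claw": 16}, {"ax": 0, "ay": 0, "az": 0, "dx": 0, "dy": 0, "dz": 0, "claw": 16}, {"ax": 0, "ay": 0, "az": 0, "dx": 0, "dy": 0, "dz": 10, "claw": 16}, {"ax": 0, "ay": 0, "az": 0, "dx": 0, "dy": 0, "dz": 3, "claw": 16}, {"ax": 0, "ay": 0, "az": 0, "dx": 0, "dy": 0, "dz": 0, "claw": 16}])

```text
time_s: 63.6
tcp_pos: [0.6169, 0.1648, 0.1865]
ee_rot: [[-0.999, 0.053, 0.008], [0.053, 0.999, -0.0], [-0.008, 0.0, -1.0]]
wrist_force: [-4.9, -0.3, 18.2]
gripper_width: 0.267
gripper_force: 30.0
```

Call:
play_rows(steps=[{"ax": 0, "ay": 0, "az": 0, "dx": 0, "dy": 0, "dz": -12, "claw": 16}, {"ax": 0, "ay": 0, "az": 0, "dx": 0, "dy": 0, "dz": 0, "claw": 16}, {"ax": 0, "ay": 0, "az": 0, "dx": 0, "dy": 0, "dz": 12, "claw": 16}, {"ax": 0, "ay": 0, "az": 0, "dx": 0, "dy": 0, "dz": 3.5, "claw": 16}, {"ax": 0, "ay": 0, "az": 0, "dx": 0, "dy": 0, "dz": 0, "claw": 16}, {"ax": 0, "ay": 0, "az": 0, "dx": 0, "dy": 0, "dz": -12, "claw": 16}, {"ax": 0, "ay": 0, "az": 0, "dx": 0, "dy": 0, "dz": 0, "claw": 16}, {"ax": 0, "ay": 0, "az": 0, "dx": 0, "dy": 0, "dz": 12, "claw": 16}, {"ax": 0, "ay": 0, "az": 0, "dx": 0, "dy": 0, "dz": 3, "claw": 16}, {"ax": 0, "ay": 0, "az": 0, "dx": 0, "dy": 0, "dz": 0, "claw": 16}])

```text
time_s: 64.6
tcp_pos: [0.6175, 0.1649, 0.1796]
ee_rot: [[-0.999, 0.053, 0.009], [0.053, 0.999, -0.0], [-0.009, 0.0, -1.0]]
wrist_force: [-2.8, -0.5, 18.0]
gripper_width: 0.267
gripper_force: 30.0
```

Call:
play_rows(steps=[{"ax": 0, "ay": 0, "az": 0, "dx": 0, "dy": 0, "dz": -12, "claw": 16}, {"ax": 0, "ay": 0, "az": 0, "dx": 0, "dy": 0, "dz": 0, "claw": 16}, {"ax": 0, "ay": 0, "az": 0, "dx": 0, "dy": 0, "dz": 12, "claw": 16}, {"ax": 0, "ay": 0, "az": 0, "dx": 0, "dy": 0, "dz": 2.5, "claw": 16}, {"ax": 0, "ay": 0, "az": 0, "dx": 0, "dy": 0, "dz": 0, "claw": 16}, {"ax": 0, "ay": 0, "az": 0, "dx": 0, "dy": 0, "dz": -12, "claw": 16}, {"ax": 0, "ay": 0, "az": 0, "dx": 0, "dy": 0, "dz": 0, "claw": 16}, {"ax": 0, "ay": 0, "az": 0, "dx": 0, "dy": 0, "dz": 12, "claw": 16}, {"ax": 0, "ay": 0, "az": 0, "dx": 0, "dy": 0, "dz": 1, "claw": 16}, {"ax": 0, "ay": 0, "az": 0, "dx": 0, "dy": 0, "dz": 0, "claw": 16}])

```text
time_s: 65.6
tcp_pos: [0.6172, 0.1649, 0.1745]
ee_rot: [[-0.999, 0.054, 0.007], [0.054, 0.999, 0.0], [-0.007, 0.001, -1.0]]
wrist_force: [-0.8, -0.2, 12.1]
gripper_width: 0.266
gripper_force: 30.0
```

Call:
play_rows(steps=[{"ax": 0, "ay": 0, "az": 0, "dx": 0, "dy": 0, "dz": -25, "claw": 16}, {"ax": 0, "ay": 0, "az": 0, "dx": 0, "dy": 0, "dz": -35, "claw": 16}, {"ax": 0, "ay": 0, "az": 0, "dx": 33, "dy": -10, "dz": 0, "claw": 16}, {"ax": 0, "ay": 0, "az": 0, "dx": 33, "dy": -10, "dz": 0, "claw": 16}, {"ax": 0, "ay": 0, "az": 0, "dx": 33, "dy": -10, "dz": 0, "claw": 16}, {"ax": 0, "ay": 0, "az": 0, "dx": 33, "dy": -10, "dz": 0, "claw": 16}, {"ax": 0, "ay": 0, "az": 0, "dx": 33, "dy": -10, "dz": 0, "claw": 16}, {"ax": 0, "ay": 0, "az": 0, "dx": 0, "dy": 0, "dz": 0, "claw": 16}, {"ax": 0, "ay": 0, "az": 0, "dx": 0, "dy": 0, "dz": 0, "claw": 16}])

```text
time_s: 66.5
tcp_pos: [0.4468, 0.1235, 0.2305]
ee_rot: [[-0.998, 0.055, 0.001], [0.055, 0.998, -0.001], [-0.001, -0.001, -1.0]]
wrist_force: [0.1, -0.2, -3.2]
gripper_width: 0.267
gripper_force: 30.0
```

```bash
python3 -c "
from deck import *
go(421,90,120,86.8)
for cam in('wrist','top','scene'): print(cam);wedges(cam)
blocks()
c=capture('wrist');P=cloud(c)*1000;g=cv2.cvtColor(c['frame'],cv2.COLOR_BGR2GRAY)
m=(g<50)&(abs(P[...,2])<8)&(np.hypot(P[...,0]-420,P[...,1]-89)<70)
k=P[m];print('rest',len(k),cv2.minEnclosingCircle(k[:,:2].astype(np.float32)) if len(k) else '')
k=P[(P[...,2]>105)&(P[...,2]<185)&(np.hypot(P[...,0]-453,P[...,1]-119)<30)];print(len(k),np.percentile(k[:,2],[0,2,10]) if len(k) else '')
d=cloud(capture('scene')).reshape(-1,3)*1000
s=sense()['tcp_pos']*1000
k=d[(np.hypot(d[:,0]-s[0],d[:,1]-s[1])<32)&(d[:,2]>90)];print('tamper bottom',np.sort(k[:,2])[:12].round(1))
"
```

```text
t 66.5 tcp [446.8 123.5 230.5] F [ 0.1 -0.2 -3.2] w 23.2  TURN [-0.   0.   0.1] SHIFT [ 23.8 -34.9 110.5]
wrist
top
wedge -95 119 top z 86.6 x [26.  50.8] y [-115.3  -73.9]
wedge 0 116 top z 86.6 x [26.1 50.4] y [-22.   19.8]
wedge 95 108 top z 87.0 x [25.9 51.3] y [ 72.7 115.7]
scene
wedge -95 86 top z 87.6 x [24.4 50.7] y [-116.9  -72. ]
wedge 0 107 top z 87.2 x [24.8 50.9] y [-23.2  21.7]
wedge 95 133 top z 87.6 x [24.8 51.4] y [ 72.6 116.9]
-95 [(320, [-4.1, -93.9], [60.6, 49.2], 3.1), (117, [11.5, -96.4], [54.2, 40.2], 4.1)]
0 [(318, [-3.4, 0.7], [60.6, 51.7], 3.5), (111, [11.3, -3.7], [51.3, 43.0], 4.5)]
95 [(311, [-2.6, 96.1], [63.6, 49.8], 0.7), (116, [10.8, 93.4], [53.6, 44.1], 3.2)]
rest 2451 ((420.9129333496094, 88.77993774414062), 43.07109832763672)
0 
tamper bottom [149.9 150.4 151.2 153.8 155.4 155.6 156.6 157.2 157.8 160.3 160.5 160.7]
```

Call:
play_rows(steps=[{"ax": 0, "ay": 0, "az": 0, "dx": 12, "dy": -18, "dz": 20, "claw": 16}, {"ax": 0, "ay": 0, "az": 0, "dx": 12, "dy": -18, "dz": 25, "claw": 16}, {"ax": 0, "ay": 0, "az": 0, "dx": 0, "dy": 0, "dz": 35, "claw": 16}, {"ax": 0, "ay": 0, "az": 0, "dx": 0, "dy": 0, "dz": 35, "claw": 16}, {"ax": 0, "ay": 0, "az": 0, "dx": 0, "dy": 0, "dz": 20, "claw": 16}, {"ax": 0, "ay": 0, "az": 0, "dx": 0, "dy": 0, "dz": 0, "claw": 16}, {"ax": 0, "ay": 0, "az": 0, "dx": 0, "dy": 0, "dz": 0, "claw": 16}, {"ax": 0, "ay": 0, "az": 0, "dx": 0, "dy": 0, "dz": 0, "claw": 16}])

```text
time_s: 67.6
tcp_pos: [0.4234, 0.09, 0.0981]
ee_rot: [[-0.998, 0.055, 0.005], [0.055, 0.998, 0.001], [-0.005, 0.002, -1.0]]
wrist_force: [0.0, 0.8, -2.4]
gripper_width: 0.266
gripper_force: 30.0
```

```bash
python3 -c "
from deck import *
go(421,89,88,86.8)
d=cloud(capture('scene')).reshape(-1,3)*1000
for a,b in((60,78),(48,60),(15,45)):
  k=d[(np.hypot(d[:,0]-421,d[:,1]-91)<27)&(d[:,2]>a)&(d[:,2]<b)];print(a,b,len(k),np.percentile(k,[2,98],axis=0).round(1).tolist() if len(k) else '')
k=d[(np.hypot(d[:,0]-421,d[:,1]-91)<27)&(d[:,2]>2)];print(np.sort(k[:,2])[:8].round(1))
"
```

```text
t 67.6 tcp [423.4  90.   98.1] F [ 0.   0.8 -2.4] w 23.1  TURN [0.1 0.3 0.1] SHIFT [ 2.3 -1.1 10.1]
60 78 63 [[395.2, 79.1, 60.4], [414.3, 111.8, 76.8]]
48 60 37 [[404.7, 86.2, 48.3], [424.4, 112.9, 59.7]]
15 45 19 [[404.4, 102.6, 18.3], [417.9, 111.8, 43.5]]
[2.  2.1 2.1 2.1 2.2 2.2 2.2 2.3]
```

Call:
play_rows(steps=[{"ax": 0, "ay": 0.2, "az": 0, "dx": 1, "dy": -0.8, "dz": 4, "claw": 16}, {"ax": 0, "ay": 0, "az": 0, "dx": 0, "dy": 0, "dz": 2, "claw": 16}, {"ax": 0, "ay": 0, "az": 0, "dx": 0, "dy": 0, "dz": 0, "claw": 16}, {"ax": 0, "ay": 0, "az": 0, "dx": 0, "dy": 0, "dz": 0, "claw": 16}, {"ax": 0, "ay": 0, "az": 0, "dx": 0, "dy": 0, "dz": 0, "claw": 16}])

```text
time_s: 68.15
tcp_pos: [0.4211, 0.0886, 0.0909]
ee_rot: [[-0.998, 0.055, -0.001], [0.055, 0.998, 0.0], [0.001, 0.0, -1.0]]
wrist_force: [0.4, 0.1, -3.2]
gripper_width: 0.269
gripper_force: 30.0
```

Call:
play_rows(steps=[{"ax": 0, "ay": 0, "az": 0, "dx": 0, "dy": 0, "dz": 1.5, "claw": 16}, {"ax": 0, "ay": 0, "az": 0, "dx": 0, "dy": 0, "dz": 0, "claw": 16}, {"ax": 0, "ay": 0, "az": 0, "dx": 0, "dy": 0, "dz": 0, "claw": 16}])

```text
time_s: 68.45
tcp_pos: [0.4209, 0.0885, 0.0892]
ee_rot: [[-0.998, 0.055, -0.002], [0.055, 0.998, 0.0], [0.002, 0.0, -1.0]]
wrist_force: [0.7, 0.2, -2.4]
gripper_width: 0.27
gripper_force: 30.0
```

Call:
play_rows(steps=[{"ax": 0, "ay": 0, "az": 0, "dx": 0, "dy": 0, "dz": 1.3, "claw": 16}, {"ax": 0, "ay": 0, "az": 0, "dx": 0, "dy": 0, "dz": 0, "claw": 16}, {"ax": 0, "ay": 0, "az": 0, "dx": 0, "dy": 0, "dz": 0, "claw": 16}])

```text
time_s: 68.75
tcp_pos: [0.4209, 0.0885, 0.0879]
ee_rot: [[-0.998, 0.055, -0.002], [0.055, 0.998, 0.0], [0.002, 0.0, -1.0]]
wrist_force: [0.5, -0.5, -2.9]
gripper_width: 0.27
gripper_force: 30.0
```

Call:
play_rows(steps=[{"ax": 0, "ay": 0, "az": 0, "dx": 0, "dy": 0, "dz": 1.0, "claw": 16}, {"ax": 0, "ay": 0, "az": 0, "dx": 0, "dy": 0, "dz": 0, "claw": 16}, {"ax": 0, "ay": 0, "az": 0, "dx": 0, "dy": 0, "dz": 0, "claw": 16}])

```text
time_s: 69.05
tcp_pos: [0.421, 0.0885, 0.087]
ee_rot: [[-0.998, 0.055, -0.001], [0.055, 0.998, 0.0], [0.001, 0.0, -1.0]]
wrist_force: [-0.2, 0.0, -3.3]
gripper_width: 0.263
gripper_force: 30.0
```

Call:
play_rows(steps=[{"ax": 0, "ay": 0, "az": 0, "dx": 0, "dy": 0, "dz": 1.2, "claw": 16}, {"ax": 0, "ay": 0, "az": 0, "dx": 0, "dy": 0, "dz": 0, "claw": 16}, {"ax": 0, "ay": 0, "az": 0, "dx": 0, "dy": 0, "dz": 0, "claw": 16}])

```text
time_s: 69.35
tcp_pos: [0.4213, 0.0886, 0.0862]
ee_rot: [[-0.998, 0.055, -0.001], [0.055, 0.998, 0.0], [0.001, 0.0, -1.0]]
wrist_force: [-1.2, -0.6, 3.9]
gripper_width: 0.266
gripper_force: 30.0
```

Call:
play_rows(steps=[{"ax": 0, "ay": 0, "az": 0, "dx": 0, "dy": 0, "dz": 1.0, "claw": 16}, {"ax": 0, "ay": 0, "az": 0, "dx": 0, "dy": 0, "dz": 0, "claw": 16}, {"ax": 0, "ay": 0, "az": 0, "dx": 0, "dy": 0, "dz": 0, "claw": 16}])

```text
time_s: 69.65
tcp_pos: [0.4216, 0.0887, 0.086]
ee_rot: [[-0.999, 0.054, -0.0], [0.054, 0.999, 0.0], [0.0, 0.0, -1.0]]
wrist_force: [-1.6, -1.0, 10.9]
gripper_width: 0.268
gripper_force: 30.0
```

Call:
play_rows(steps=[{"ax": 0, "ay": 0, "az": 0, "dx": 0, "dy": 0, "dz": -1.6, "claw": 16}, {"ax": 0, "ay": 0, "az": 0, "dx": 0, "dy": 0, "dz": 0, "claw": 30}, {"ax": 0, "ay": 0, "az": 0, "dx": 0, "dy": 0, "dz": 0, "claw": 50}, {"ax": 0, "ay": 0, "az": 0, "dx": 0, "dy": 0, "dz": 0, "claw": 50}, {"ax": 0, "ay": 0, "az": 0, "dx": 0, "dy": 0, "dz": 0, "claw": 50}, {"ax": 0, "ay": 0, "az": 0, "dx": 0, "dy": 0, "dz": -15, "claw": 50}, {"ax": 0, "ay": 0, "az": 0, "dx": 0, "dy": 0, "dz": -30, "claw": 50}, {"ax": 0, "ay": 0, "az": 0, "dx": 0, "dy": 0, "dz": -40, "claw": 50}, {"ax": 0, "ay": 0, "az": 0, "dx": 0, "dy": 0, "dz": -40, "claw": 50}, {"ax": 0, "ay": 0, "az": 0, "dx": 0, "dy": -40, "dz": 0, "claw": 50}, {"ax": 0, "ay": 0, "az": 0, "dx": 0, "dy": -45, "dz": 0, "claw": 50}, {"ax": 0, "ay": 0, "az": 0, "dx": 0, "dy": -45, "dz": 0, "claw": 50}, {"ax": 0, "ay": 0, "az": 0, "dx": 0, "dy": -45, "dz": 0, "claw": 50}, {"ax": 0, "ay": 0, "az": 0, "dx": 0, "dy": -45, "dz": 0, "claw": 50}, {"ax": 0, "ay": 0, "az": 0, "dx": 0, "dy": -45, "dz": 0, "claw": 50}, {"ax": 0, "ay": 0, "az": 0, "dx": 0, "dy": 0, "dz": 0, "claw": 50}, {"ax": 0, "ay": 0, "az": 0, "dx": 0, "dy": 0, "dz": 0, "claw": 50}])

```text
time_s: 71.35
tcp_pos: [0.406, -0.1771, 0.211]
ee_rot: [[-0.998, 0.058, -0.002], [0.058, 0.998, 0.001], [0.002, 0.0, -1.0]]
wrist_force: [-0.4, 0.3, 0.6]
gripper_width: 0.576
gripper_force: 0.0
```

```bash
python3 -c "
from deck import *
tamper();tamper('top');wedges('top');blocks()
c=capture('scene');save(c,'s9',1.4)"
```

```text
tamper 96 [389.5  90.4] 13.5 z 118.5
tamper 169 [389.5  92.6] 22.3 z 45.1
tamper 67 [390.6  90.4] 11.6 z 119.3
tamper 78 [390.2  91.5] 21.1 z 44.4
wedge -95 111 top z 86.3 x [26. 51.] y [-115.3  -73.9]
wedge 0 119 top z 87.4 x [25.9 50.7] y [-22.8  19.7]
wedge 95 113 top z 87.2 x [25.7 51.2] y [ 73.  115.5]
-95 [(313, [-4.0, -94.4], [60.3, 49.6], 0.0), (112, [11.0, -96.0], [54.0, 40.4], 2.8)]
0 [(310, [-3.4, 0.5], [61.6, 50.4], 1.6), (111, [11.4, -1.8], [42.6, 52.9], 89.8)]
95 [(312, [-2.8, 96.0], [63.0, 50.4], 1.1), (109, [11.3, 93.2], [53.9, 43.2], 3.9)]
```

View pics/s9.png

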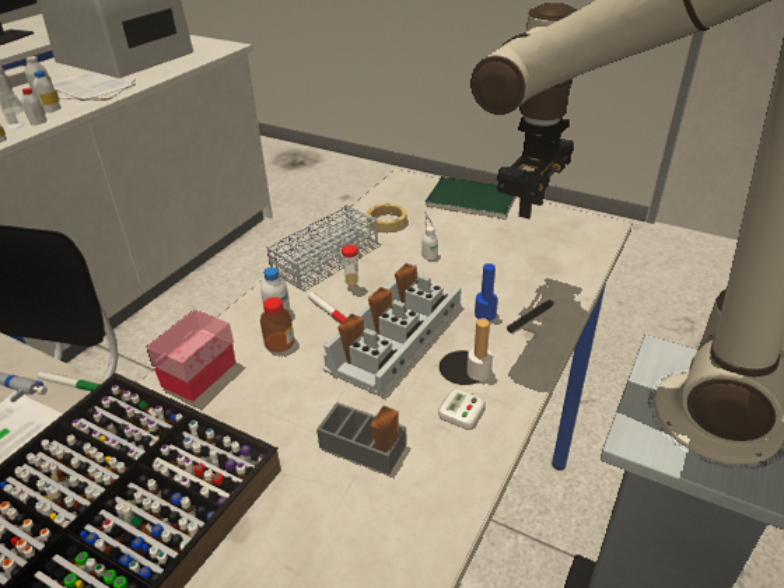

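The three wedges are home and all else is in order, but the scene view shows the tamper knocked off its rest, standing at (480,355) beside the disc at (463,367). I'll fetch it back.

```bash
python3 -c "
from deck import *
go(390.3,91,160,86.8)"
```

```text
t 71.6 tcp [ 406.8 -175.   211.4] F [ 0.2  0.7 -0.1] w 50.1  TURN [ 0.  -0.1  0.2] SHIFT [ 31.3 264.7  51.4]
```

Call:
play_rows(steps=[{"ax": 0, "ay": 0, "az": 0.2, "dx": 4, "dy": 33, "dz": 0, "claw": 50}, {"ax": 0, "ay": 0, "az": 0, "dx": 4, "dy": 33, "dz": 0, "claw": 50}, {"ax": 0, "ay": 0, "az": 0, "dx": 4, "dy": 33, "dz": 0, "claw": 50}, {"ax": 0, "ay": 0, "az": 0, "dx": 4, "dy": 33, "dz": 0, "claw": 50}, {"ax": 0, "ay": 0, "az": 0, "dx": 4, "dy": 33, "dz": 0, "claw": 50}, {"ax": 0, "ay": 0, "az": 0, "dx": 4, "dy": 33, "dz": 0, "claw": 50}, {"ax": 0, "ay": 0, "az": 0, "dx": 4, "dy": 33, "dz": 0, "claw": 50}, {"ax": 0, "ay": 0, "az": 0, "dx": 3.3, "dy": 33.7, "dz": 20, "claw": 50}, {"ax": 0, "ay": 0, "az": 0, "dx": 0, "dy": 0, "dz": 30, "claw": 50}, {"ax": 0, "ay": 0, "az": 0, "dx": 0, "dy": 0, "dz": 0, "claw": 50}, {"ax": 0, "ay": 0, "az": 0, "dx": 0, "dy": 0, "dz": 0, "claw": 50}, {"ax": 0, "ay": 0, "az": 0, "dx": 0, "dy": 0, "dz": 0, "claw": 50}])

```text
time_s: 72.8
tcp_pos: [0.3914, 0.0903, 0.1628]
ee_rot: [[-0.998, 0.058, 0.001], [0.058, 0.998, 0.001], [-0.001, 0.001, -1.0]]
wrist_force: [-1.0, -0.7, -0.5]
gripper_width: 0.573
gripper_force: 0.0
```

```bash
python3 -c "
from deck import *
tamper();tamper('wrist')
go(390.3,91,88,86.8)"
```

```text
tamper 92 [390.3  91.9] 12.8 z 118.0
tamper 168 [388.2  90.6] 23.7 z 45.4
tamper 1093 [390.4  89.6] 11.8 z 119.3
tamper 1040 [390.5  89.5] 21.8 z 44.6
t 72.9 tcp [391.4  90.1 162.7] F [0.5 0.5 0.8] w 50.1  TURN [ 0.1  0.1 -0.2] SHIFT [ 1.1  0.9 74.7]
```

Call:
play_rows(steps=[{"ax": 0, "ay": 0, "az": 0, "dx": 1, "dy": 0, "dz": 25, "claw": 50}, {"ax": 0, "ay": 0, "az": 0, "dx": 0, "dy": 0, "dz": 25, "claw": 50}, {"ax": 0, "ay": 0, "az": 0, "dx": 0, "dy": 0, "dz": 22, "claw": 50}, {"ax": 0, "ay": 0, "az": 0, "dx": 0, "dy": 0, "dz": 0, "claw": 50}, {"ax": 0, "ay": 0, "az": 0, "dx": 0, "dy": 0, "dz": 0, "claw": 50}, {"ax": 0, "ay": 0, "az": 0, "dx": 0, "dy": 0, "dz": 0, "claw": 16}, {"ax": 0, "ay": 0, "az": 0, "dx": 0, "dy": 0, "dz": 0, "claw": 16}, {"ax": 0, "ay": 0, "az": 0, "dx": 0, "dy": 0, "dz": 0, "claw": 16}, {"ax": 0, "ay": 0, "az": 0, "dx": 0, "dy": 0, "dz": 0, "claw": 16}, {"ax": 0, "ay": 0, "az": 0, "dx": 0, "dy": 0, "dz": 0, "claw": 16}, {"ax": 0, "ay": 0, "az": 0, "dx": 0, "dy": 0, "dz": 0, "claw": 16}])

```text
time_s: 74.0
tcp_pos: [0.3898, 0.0903, 0.0899]
ee_rot: [[-0.998, 0.058, -0.001], [0.058, 0.998, 0.001], [0.001, 0.001, -1.0]]
wrist_force: [-1.0, 0.6, 3.8]
gripper_width: 0.271
gripper_force: 30.0
```

Call:
play_rows(steps=[{"ax": 0, "ay": 0, "az": 0, "dx": 0, "dy": 0, "dz": -5, "claw": 16}, {"ax": 0, "ay": 0, "az": 0, "dx": 0, "dy": 0, "dz": -15, "claw": 16}, {"ax": 0, "ay": 0, "az": 0, "dx": -15, "dy": 0, "dz": 0, "claw": 16}, {"ax": 0, "ay": 0, "az": 0, "dx": -15, "dy": 0, "dz": 0, "claw": 16}, {"ax": 0, "ay": 0, "az": 0, "dx": 0, "dy": 0, "dz": 0, "claw": 16}, {"ax": 0, "ay": 0, "az": 0, "dx": 0, "dy": 0, "dz": 0, "claw": 16}, {"ax": 0, "ay": 0, "az": 0, "dx": 0, "dy": 0, "dz": 0, "claw": 16}])

```text
time_s: 74.7
tcp_pos: [0.4183, 0.0878, 0.1089]
ee_rot: [[-0.998, 0.059, -0.003], [0.059, 0.998, -0.001], [0.003, -0.001, -1.0]]
wrist_force: [-0.4, -0.3, -3.2]
gripper_width: 0.264
gripper_force: 30.0
```

```bash
python3 -c "
from deck import *
go(421,89,92,86.8)"
```

```text
t 74.7 tcp [418.3  87.8 108.9] F [-0.4 -0.3 -3.2] w 23.0  TURN [-0.  -0.2 -0.2] SHIFT [-2.6  1.4 16.9]
```

Call:
play_rows(steps=[{"ax": 0, "ay": -0.1, "az": 0, "dx": -2.2, "dy": 1.3, "dz": 10, "claw": 16}, {"ax": 0, "ay": 0, "az": 0, "dx": 0, "dy": 0, "dz": 6, "claw": 16}, {"ax": 0, "ay": 0, "az": 0, "dx": 0, "dy": 0, "dz": 2, "claw": 16}, {"ax": 0, "ay": 0, "az": 0, "dx": 0, "dy": 0, "dz": 0, "claw": 16}, {"ax": 0, "ay": 0, "az": 0, "dx": 0, "dy": 0, "dz": 0, "claw": 16}, {"ax": 0, "ay": 0, "az": 0, "dx": 0, "dy": 0, "dz": 0, "claw": 16}])

```text
time_s: 75.3
tcp_pos: [0.4219, 0.0895, 0.0916]
ee_rot: [[-0.998, 0.059, 0.001], [0.059, 0.998, 0.0], [-0.001, 0.0, -1.0]]
wrist_force: [-0.7, -0.0, -3.5]
gripper_width: 0.268
gripper_force: 30.0
```

Call:
play_rows(steps=[{"ax": 0, "ay": 0, "az": 0, "dx": 0, "dy": 0, "dz": 1, "claw": 16}, {"ax": 0, "ay": 0, "az": 0, "dx": 0, "dy": 0, "dz": 0, "claw": 16}, {"ax": 0, "ay": 0, "az": 0, "dx": 0, "dy": 0, "dz": 0, "claw": 16}])

```text
time_s: 75.6
tcp_pos: [0.4218, 0.0894, 0.0905]
ee_rot: [[-0.998, 0.059, 0.0], [0.059, 0.998, 0.0], [-0.0, 0.0, -1.0]]
wrist_force: [-0.2, -0.0, -2.6]
gripper_width: 0.268
gripper_force: 30.0
```

Within about 1 mm of contact: lower 1.2 mm, release, rise and retreat.

Call:
play_rows(steps=[{"ax": 0, "ay": 0, "az": 0, "dx": 0, "dy": 0, "dz": 1.2, "claw": 16}, {"ax": 0, "ay": 0, "az": 0, "dx": 0, "dy": 0, "dz": 0, "claw": 16}, {"ax": 0, "ay": 0, "az": 0, "dx": 0, "dy": 0, "dz": 0, "claw": 16}])

```text
time_s: 75.9
tcp_pos: [0.4221, 0.0896, 0.0898]
ee_rot: [[-0.998, 0.058, 0.001], [0.058, 0.998, 0.0], [-0.001, 0.0, -1.0]]
wrist_force: [-1.9, 0.5, 5.5]
gripper_width: 0.267
gripper_force: 30.0
```

Call:
play_rows(steps=[{"ax": 0, "ay": 0, "az": 0, "dx": 0, "dy": 0, "dz": 0, "claw": 30}, {"ax": 0, "ay": 0, "az": 0, "dx": 0, "dy": 0, "dz": 0, "claw": 50}, {"ax": 0, "ay": 0, "az": 0, "dx": 0, "dy": 0, "dz": 0, "claw": 50}, {"ax": 0, "ay": 0, "az": 0, "dx": 0, "dy": 0, "dz": 0, "claw": 50}, {"ax": 0, "ay": 0, "az": 0, "dx": 0, "dy": 0, "dz": -15, "claw": 50}, {"ax": 0, "ay": 0, "az": 0, "dx": 0, "dy": 0, "dz": -30, "claw": 50}, {"ax": 0, "ay": 0, "az": 0, "dx": 0, "dy": 0, "dz": -40, "claw": 50}, {"ax": 0, "ay": 0, "az": 0, "dx": 0, "dy": 0, "dz": -30, "claw": 50}, {"ax": 0, "ay": 0, "az": 0, "dx": 0, "dy": -40, "dz": 0, "claw": 50}, {"ax": 0, "ay": 0, "az": 0, "dx": 0, "dy": -45, "dz": 0, "claw": 50}, {"ax": 0, "ay": 0, "az": 0, "dx": 0, "dy": -45, "dz": 0, "claw": 50}, {"ax": 0, "ay": 0, "az": 0, "dx": 0, "dy": -45, "dz": 0, "claw": 50}, {"ax": 0, "ay": 0, "az": 0, "dx": 0, "dy": -45, "dz": 0, "claw": 50}, {"ax": 0, "ay": 0, "az": 0, "dx": 0, "dy": 0, "dz": 0, "claw": 50}, {"ax": 0, "ay": 0, "az": 0, "dx": 0, "dy": 0, "dz": 0, "claw": 50}, {"ax": 0, "ay": 0, "az": 0, "dx": 0, "dy": 0, "dz": 0, "claw": 50}])

```text
time_s: 77.5
tcp_pos: [0.4088, -0.1297, 0.204]
ee_rot: [[-0.998, 0.058, 0.0], [0.058, 0.998, 0.0], [-0.0, 0.0, -1.0]]
wrist_force: [-0.2, 0.2, 0.2]
gripper_width: 0.573
gripper_force: 0.0
```

```bash
python3 -c "
from deck import *
tamper();tamper('top');wedges('top');wedges('scene')
c=capture('top');save(c,'t10',1.4)"
```

```text
tamper 91 [420.6  91. ] 13.9 z 118.4
tamper 162 [422.1  91.9] 22.1 z 45.6
wedge -95 105 top z 86.8 x [26.9 50.7] y [-116.4  -74.2]
wedge 0 124 top z 86.4 x [26.6 51.2] y [-22.7  20.1]
wedge 95 116 top z 87.3 x [26.7 50.9] y [ 73.7 114.7]
wedge -95 94 top z 87.6 x [24.7 50.8] y [-115.7  -71.9]
wedge 0 109 top z 87.4 x [24.8 51.4] y [-23.6  21.7]
wedge 95 123 top z 87.9 x [24.8 51.3] y [ 72.3 117. ]
```

View pics/t10.png

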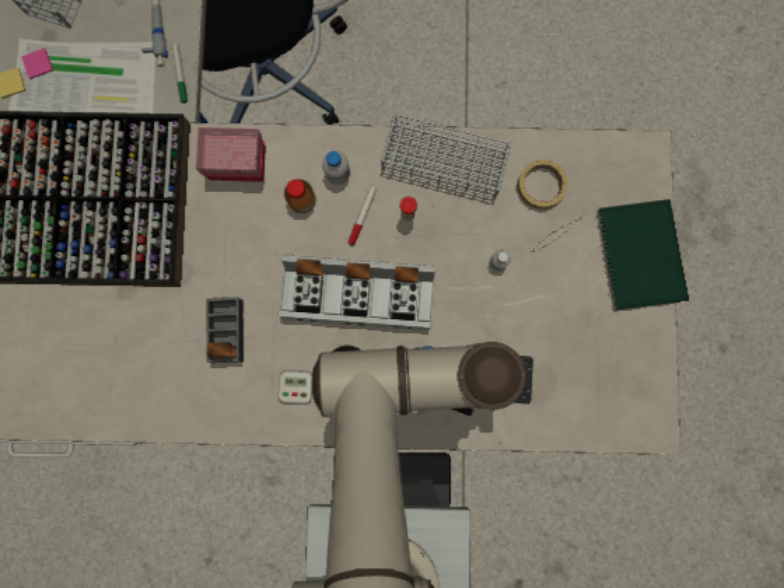

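The top view shows three wedges home behind the blocks (y≈270), one spare wedge in the tray (222,350), and the bystanders unmoved. The scene depth puts the tamper upright at the centre of its rest.

```bash
python3 -c "
from station import *
print(finish_job())"
```

```text
the job is handed in; nothing more can be done
None
```

I handed the job in at about 78 s. All three blocks are locked in their bays by wedges tapped home (feet on the plate to within camera error), one spare wedge is left in the tray, and the tamper, knocked aside twice and put back, stands upright on its rest with the bottles and capped tube undisturbed.

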